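# Unhook the cassette board and set it up under the reading lamp

### The job

Take the board with the test cassettes off its barbed hook - raise it, tilt it and back it over the barb, without forcing it - and set it on the leaning easel without dropping it: lower edge fully down on the ledge, back flat on the rest, cassettes facing out, in the middle. Let go of it, then swing the lamp round until its head stands straight over the middle of the board's plate, and let go. Leave the other things on the table where they are.

Things in the scene. Friction and masses are not known exactly. Their poses are not given: they have to be found in the camera images.
- hook_root (a point): Barbed hook of steel rod 7 mm thick on a fixed stand: end of its level shank, on the centre line, where the upturned tip begins. x along the shank from post to tip (roughly away from the robot), y left of that, z up. The post (16 mm thick, no taller than the shank) is 125 mm behind this point. Nothing stands above the hook.
- hook_tip (a point): Top of the hook's upturned tip, on the rod's centre line, 34 mm above and 8 mm farther out than hook_root; same axes. From here a short barb 6 mm thick runs 6 mm back towards the post and 4 mm down. Upright, or leaning under about 20 degrees, the board's eye cannot pass the tip and barb.
- hook_stand: The fixed stand that carries the hook, on a dark steel foot 150 x 110 x 12 mm; origin at the foot of its post, at table height, axes as hook_root, which is 125 mm ahead of and 175 mm above it.
- board_grip (a point): Middle of the grey handle stem of the white board that hangs on the hook; grip it here. Stem 12 mm thick (x), 26 wide (y), its top 21 mm above this point, its foot 37 mm below. Axes: x the board's front normal (cassette side, looking to the hook's tip side), y across, z up to the stem's end. Board 201 mm tall, about 0.16 kg, lower edge 180 mm below this point.
- board_eye (a point): Centre of the board's eye, a window 26 mm wide, 25 mm tall, through 5 mm of plate, 54.5 mm below board_grip; same axes. The board hangs by the eye's top edge, some 60 mm back from hook_root. With the shank through the eye's middle and the board leaning about 44 degrees, lower end swung out to the tip side, the eye follows the rod out and up over the tip with about 3 mm to spare.
- board_mid (a point): Centre of the board's plate, 127.5 mm below board_grip, 52.5 mm above the lower edge, mid-thickness; same axes. The plate is 100 mm wide, 113 mm tall, 5 mm thick; three cassettes stand out 5 mm from its front.
- board_front (a point): A point 30 mm in front of board_mid along the board's x, to tell which way the front looks; same axes.
- easel_seat (a point): Where board_mid lies when the board is properly seated. Axes of the fixed easel: x level, the way it faces (ahead and to the right of the robot), y left, z up. The back rest, 112 mm wide, leans 35 degrees from vertical, top to -x, and ends 105 mm up the slope, below a seated board's eye and stem. The ledge is square to the rest, 26 mm deep, with no lip or side stops.
- easel: The aluminium easel and the lamp post on one grey base plate, fixed to the table; origin at table height, axes as easel_seat, which is 2 mm ahead of and 76 mm above this origin.
- lamp (a joint): Angle of the lamp arm about its upright post (rad). 0: it points along the easel's -x, from the post straight over the middle of the easel; it grows towards the easel's -y side, where it starts (0.85 to 1.1). Friction holds it where it is left; moving it takes about 1.8 N at the head. Range -0.6 to 1.4.
- lamp_knob (a point): The lamp's handle: an upright round black knob 18 mm thick, 50 mm tall, on the middle of the white round lamp head (80 mm across, 20 thick). This point is on its axis, 22 mm below its top, 28 mm above the head. It swings level on a circle of radius 140 mm about lamp_pivot.
- lamp_pivot (a point): Point on the upright axis of the lamp post (18 mm thick) at the height of lamp_knob, 24 mm above the post's cap. The axis is 140 mm ahead of easel_seat along the easel's x.
- sanitizer: Bystander: clear bottle with white cap, 60 mm across, 150 mm tall; origin at its foot.
- cassette_a: Bystander: loose white test cassette, 72 x 22 x 6 mm, lying flat; origin under its centre.
- cassette_b: Bystander: another loose white test cassette like cassette_a.
- pen: Bystander: black marker pen, 12 mm thick, about 140 mm long, lying.
- cassette_c: Bystander: a third loose cassette like cassette_a.
Not all that is in view belongs to the job. There is more than one size of the part that bears board_grip; the job needs the smaller. What is shaped like the hook_stand but brown is not meant.

How it is judged:
By the outcome, as a careful person would: the job done as asked, in the order asked, and still so for the second after the job is handed in, with the robot touching nothing.
It also fails if it takes over 61 s, if anything falls off the work surface, if the arm or the gripper's body presses on something with over 40 N, if the wrist force passes 120 N, or if a joint passes its speed limit or range.

### The arm

A 6-joint arm with a two-finger parallel gripper is mounted at the origin on the work surface. World frame = base frame: x ahead of the robot, y to its left, z up, the work surface at z = 0. Lengths are in m, angles in rad, forces in N, time in s.
With the tool pointing down it reaches from about 0.3 to 0.875 m from the base axis. Payload 6.4 kg.
Tool frame: the origin (TCP) lies at the very end of the fingers, on their centre line; the grasp point (between the pads) lies 19 mm behind it; z points along the fingers, y is the direction in which the jaws open and shut (so a half turn about z gives the same grasp; the last joint's range is limited). The gripper opens to 85 mm and grips with 20 to 120 N. Pads are 22 mm wide; open, the fingers measure 114 mm over their backs; the gripper's body (76 mm by 85 mm) begins 54 mm behind the grasp point. The pads swing forward as they close: fully open they stand 13 mm farther back than shut.
Start: joints at [-1.524, 0.181, 1.607, -0, 1.354, -0.206], TCP at [0.144, -0.557, 0.231] pointing down, gripper open.
Joint ranges: [-2.99, 2.99], [-0.89, 2.07], [0.3, 2.58], [-1.14, 4.28], [0, 2.63], [-3.12, 3.12]. Speed limits (rad/s): [2.57, 2.57, 3.01, 3.14, 3.14, 3.14].

### API

Orientations are given as a unit quaternion [w, x, y, z].
In Python, from bench import telemetry, imaging, ctrl gives the robot as it stands.
- The arm moves only by the shell command python3 -m pendant 'ROWS' [OPENING]. ROWS is JSON, a list that holds one entry, the list of rows, each a list of 6 numbers: the shift along the tool's x, y, z in units of 200 mm (1.0 is 200 mm), then the turn, a rotation vector about the tool's x, y, z in units of pi rad (1.0 is pi rad). In form: [[[tx, ty, tz, rx, ry, rz], ...]]. A call has 1 to 12 rows; each row shifts and turns the pose as measured when the row begins, along the tool's axes as they then stand; what a row does not reach is not made up. A row lasts 1/8 s, in which the tool goes at most 62.5 mm and 10.7 degrees, less where a joint would pass 70% of its speed; a pose out of reach is approached as far as the arm can. A call with a number of a shift or a turn outside -1 to 1 is refused whole. A call with a gripper value outside its range is refused whole. OPENING is the closure, from 0 (fully open) to 1 (shut), set as the call begins (- or left out, the last holds). The fingers move at their own pace and stop on an object; the grip force is fixed at half the most. Time passes only in rows, so rows that do not move let the fingers close. It gives the time, the measured TCP pose, the force and the opening at its end, in the units of the state.
- telemetry.get_obs(): the state, without advancing time (a new reading comes with each control period).
- imaging.camera(name): name is "scene" or "side" or "wrist"; returns a dict with "pixels" (420x560x3 uint8, blue, green, red), "vfov" (degrees; the focal length in pixels is half the picture's height over the tangent of half this angle, whatever the lens; pixels are square), "cx", "cy" (the principal point, pixels), "R" (3x3) and "t" (3): a world point X has camera coordinates R X + t. Camera axes: x right, y down, z forward; pixel columns grow to the right and rows downward; lengths in m; the calibration is good to about 2 mm. A picture is of the moment at which its call begins. There is no depth.
- ctrl.hand_in(): hands the job in, once; it reports no verdict.
The state is a dict: "time_s": time; "q": joint angles; "dq": joint speeds; "joint_efforts": joint torques, N m; "eef_pos": TCP position; "eef_rot": TCP orientation; "wrist_force": force on the tool from outside, world axes, zero at the start; "torque": the same for the moment, N m; "opening": opening from 0.0 (shut) to 1.0 (fully open).
Only numpy, scipy, OpenCV 4.12 (cv2) and the standard library are available. Lean on these libraries where they do the work, as an engineer would, in place of code of your own. Each camera call takes 0.05 s, during which the arm holds its last target.

## Working session

There is one attempt and no reset: what is moved stays moved. The work goes in short steps, Python scripts to look and compute and a shell command to move; the robot and the scene stay as the last step left them, time stands still between calls to the robot, and variables do not carry over. Pictures are saved under pics/ and viewed, and the job is handed in when it is done.

```bash
ls -la; mkdir -p pics
python3 - <<'E'
from bench import telemetry, imaging, ctrl
import cv2, json
import numpy as np
print(telemetry.get_obs())
for n in ["scene","side","wrist"]:
    c=imaging.camera(n); cv2.imwrite(f"pics/{n}0.png",c["pixels"])
    print(n,c["vfov"],c["cx"],c["cy"],np.round(c["R"],4).tolist(),np.round(c["t"],4).tolist())
E
```

```text
total 12
drwxr-xr-x  3 agent agent 4096 Dec  6 17:54 .
drwxr-xr-x 23 root  root  4096 Dec  6 17:54 ..
drwxr-xr-x  2 agent agent 4096 Dec  6 17:54 pics
{'time_s': 0.0, 'q': array([-1.52430507e+00,  1.81530690e-01,  1.60801244e+00, -4.22898700e-05,
        1.35380222e+00, -2.06292495e-01]), 'dq': array([-1.08825137e-03, -8.68126376e-04,  8.13699343e-05,  8.31399984e-04,
        1.46026388e-03,  9.53786314e-04]), 'joint_efforts': array([-1.66342623e-03, -4.44863749e+01, -3.51339948e+01, -4.06907702e-04,
        9.15991492e-03,  1.31662566e-05]), 'eef_pos': array([ 0.14378925, -0.55615555,  0.23038784]), 'eef_rot': array([-8.75200429e-04,  9.92022217e-01,  1.26060113e-01,  4.93671060e-05]), 'wrist_force': array([-0.50602046,  0.18167128, -0.07052765]), 'torque': array([-0.04582802,  0.01809046,  0.03954653]), 'opening': 1.001085191018944}
scene 56.45340455365542 282.9490560261396 206.25271106073959 [[0.7275, 0.6859, 0.0168], [0.461, -0.4706, -0.7524], [-0.5081, 0.5551, -0.6585]] [-0.3956, -0.0437, 1.1731]
side 48.448476043039285 280.8104444089236 206.1841440989105 [[-0.7952, -0.6064, 0.0002], [-0.4331, 0.5678, -0.7], [0.4244, -0.5567, -0.7141]] [0.4119, 0.2748, 1.1466]
wrist 62.24216078855142 279.3916258677333 206.12383647747947 [[0.2491, -0.9685, -0.0003], [-0.9208, -0.2369, 0.3098], [-0.3001, -0.0769, -0.9508]] [-0.5756, -0.0395, 0.3782]
```

View pics/scene0.png

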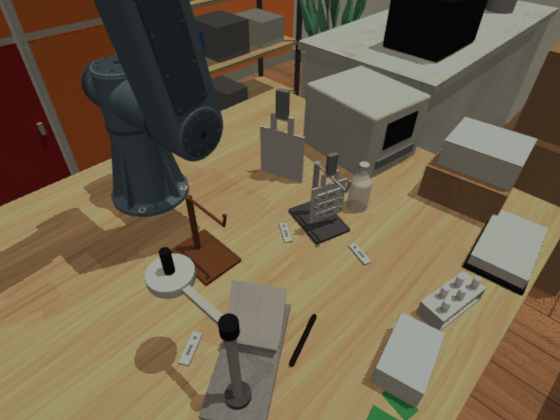

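View pics/side0.png

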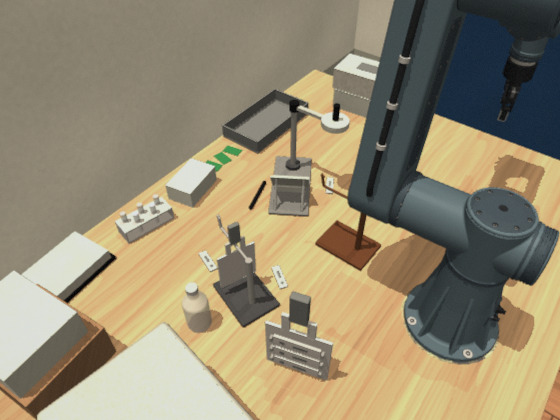

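View pics/wrist0.png

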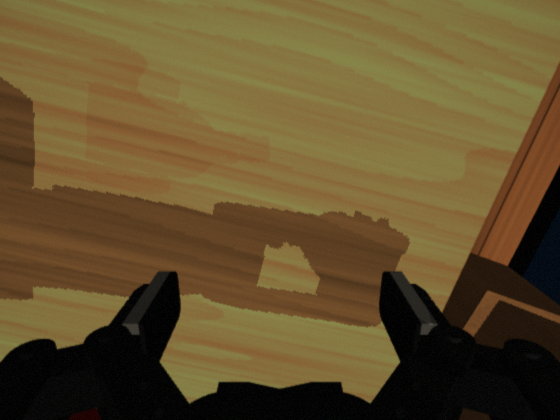

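```bash
cat > h.py <<'E'
from bench import telemetry, imaging, ctrl
import cv2, numpy as np
from scipy.spatial.transform import Rotation as Ro
def K(c):
    h=c["pixels"].shape[0]; f=h/2/np.tan(np.radians(c["vfov"])/2)
    return np.array([[f,0,c["cx"]],[0,f,c["cy"]],[0,0,1.]])
def P(c): return K(c)@np.hstack([np.array(c["R"]),np.array(c["t"]).reshape(3,1)])
def proj(c,X):
    x=P(c)@np.append(X,1); return x[:2]/x[2]
def ray(c,uv):
    R=np.array(c["R"]);t=np.array(c["t"]); d=R.T@np.linalg.solve(K(c),[uv[0],uv[1],1]); return -R.T@t,d/np.linalg.norm(d)
def onz(c,uv,z):
    o,d=ray(c,uv); return o+d*(z-o[2])/d[2]
def tri(c1,u1,c2,u2):
    o1,d1=ray(c1,u1);o2,d2=ray(c2,u2)
    A=np.stack([d1,-d2],1); s=np.linalg.lstsq(A,o2-o1,rcond=None)[0]
    a=o1+d1*s[0];b=o2+d2*s[1]; return (a+b)/2,np.linalg.norm(a-b)
def pose():
    o=telemetry.get_obs(); q=o["eef_rot"]; return np.array(o["eef_pos"]),Ro.from_quat([q[1],q[2],q[3],q[0]])
def zoom(c,x0,y0,w,h,k,fn):
    cv2.imwrite(fn,cv2.resize(c["pixels"][y0:y0+h,x0:x0+w],None,fx=k,fy=k,interpolation=cv2.INTER_CUBIC))
E
python3 - <<'E'
from h import *
s=imaging.camera("scene");d=imaging.camera("side")
for c in(s,d): print(ray(c,(280,206)))
zoom(s,280,140,110,110,7 and 5,"pics/s_hook.png")
zoom(d,190,200,110,130,4.5,"pics/d_hook.png")
zoom(s,130,230,200,190,3,"pics/s_las.png")
zoom(d,230,80,150,150,4,"pics/d_las.png")
E
```

```text
(array([ 0.90403817, -0.40042093,  0.74628677]), array([-0.51389966,  0.55020602, -0.65816447]))
(array([-0.04000805,  0.73208171,  1.01109348]), array([ 0.42595106, -0.55590103, -0.71382052]))
```

View pics/s_hook.png

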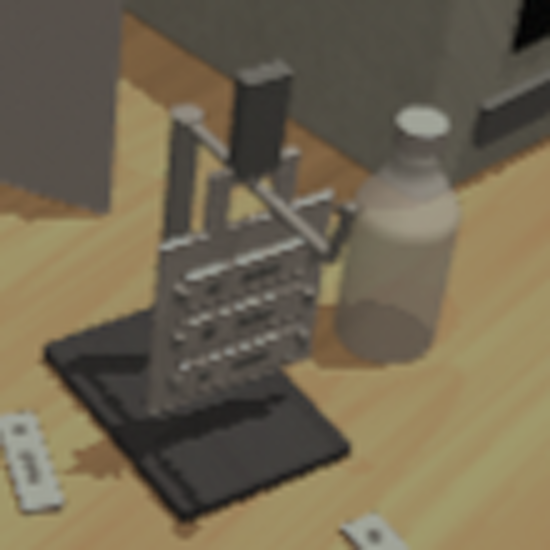

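View pics/d_hook.png

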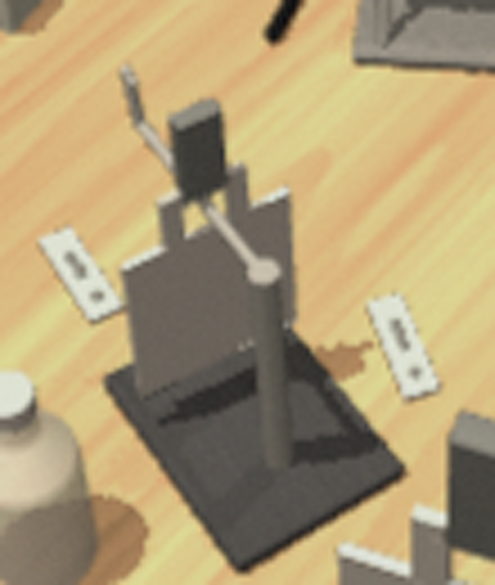

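View pics/s_las.png

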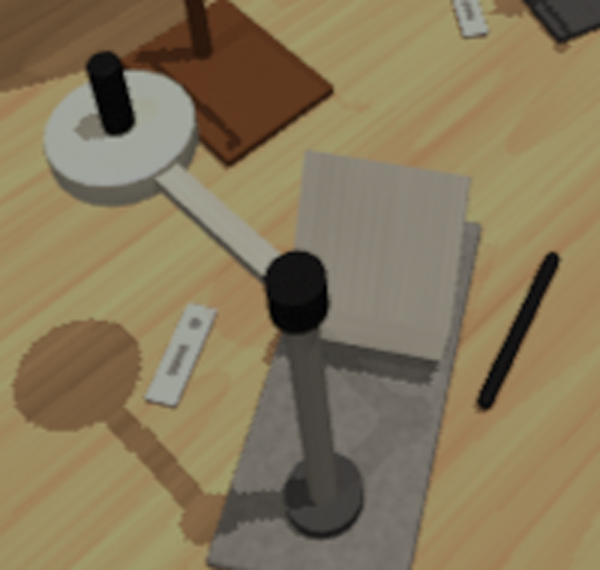

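View pics/d_las.png

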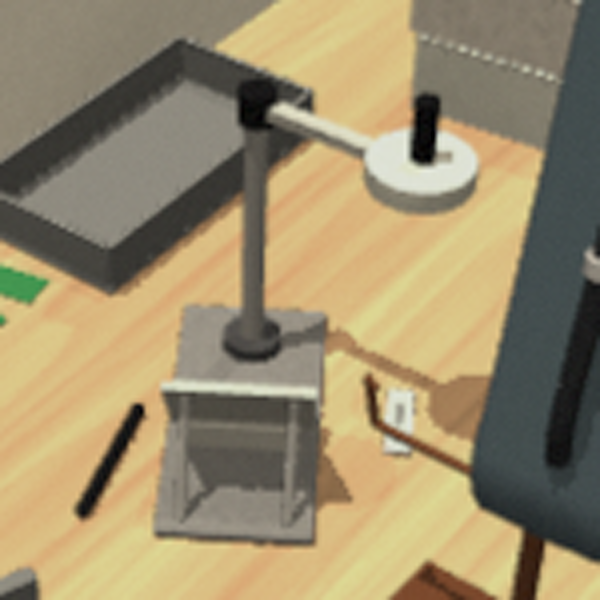

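```bash
cat > m1.py <<'E'
from h import *
s=imaging.camera("scene");d=imaging.camera("side")
S=lambda x,y:(280+(x)/5-.4,140+(y)/5-.4)
D=lambda x,y:(190+x/4.5-.4,200+y/4.5-.4)
L=lambda x,y:(130+x/3-.33,230+y/3-.33)
M=lambda x,y:(230+x/4-.37,80+y/4-.37)
def t(n,a,b):
    X,e=tri(s,a,d,b); print(n,np.round(X,4),"gap",round(e,4)); return X
post=t("posttop",S(187,115),D(263,270))
tip=t("tip",S(350,208),D(127,72))
root=t("root",S(332,253),D(143,127))
t("plateTL_s",S(163,245),D(290,190))
t("plateTR_s",S(332,192),D(125,268))
t("plateBL?",S(318,360),D(140,395))
t("stem top",S(262,72),D(196,108))
for n,p in dict(l=(47,350),n=(187,515),r=(350,447)).items(): print("footS",n,np.round(onz(s,S(*p),.012),4))
for n,p in dict(l=(107,380),b=(240,568),r=(405,470)).items(): print("footD",n,np.round(onz(d,D(*p),.012),4))
print("EASEL")
t("restTL",L(305,152),M(318,390)); t("restTR",L(469,178),M(165,385))
t("cap",L(297,262),M(258,90)); t("knobtop",L(104,62),M(428,98)); t("knobbot",L(120,130),M(424,160))
t("headcentre",L(121,130),M(421,158))
t("postbase",L(322,490),M(252,335))
E
python3 m1.py
```

```text
posttop [0.4119 0.2611 0.178 ] gap 0.0004
tip [0.5372 0.2213 0.208 ] gap 0.001
root [0.528  0.225  0.1744] gap 0.0032
plateTL_s [0.4503 0.1972 0.1518] gap 0.003
plateTR_s [0.4842 0.2893 0.1523] gap 0.0028
plateBL? [0.4879 0.292  0.0388] gap 0.0065
stem top [0.4692 0.2394 0.241 ] gap 0.0
footS l [0.3595 0.22   0.012 ]
footS n [0.498  0.1764 0.012 ]
footS r [0.5289 0.2763 0.012 ]
footD l [0.5216 0.2819 0.012 ]
footD b [0.3825 0.3273 0.012 ]
footD r [0.3495 0.2259 0.012 ]
EASEL
restTL [ 0.4983 -0.1064  0.1165] gap 0.0013
restTR [ 0.5902 -0.0453  0.1149] gap 0.0028
cap [ 0.635  -0.2169  0.2552] gap 0.0002
knobtop [ 0.4987 -0.2246  0.2984] gap 0.0006
knobbot [ 0.4989 -0.2266  0.2463] gap 0.0021
headcentre [ 0.5007 -0.2264  0.2476] gap 0.001
postbase [ 0.6378 -0.2217  0.0184] gap 0.001
```

```bash
cat >> h.py <<'E'
from scipy.optimize import fsolve
def plan(pt,Rt,N,p=None,R=None):
    """constant row reaching pose (pt,Rt) in N rows"""
    if p is None: p,R=pose()
    w=(R.inv()*Rt).as_rotvec()/N
    E=Ro.from_rotvec(w); A=np.zeros((3,3)); Q=R
    for k in range(N): A+=Q.as_matrix(); Q=Q*E
    t=np.linalg.solve(A,np.array(pt)-p)
    print("N",N,"row",np.round(t/.2,3).tolist()+np.round(w/np.pi,4).tolist(),"mm/row %.1f deg/row %.2f"%(np.linalg.norm(t)*1e3,np.degrees(np.linalg.norm(w))))
    return t,w
def tool(az,tilt):
    """board frame: x horizontal azimuth az, leaning back by tilt (top to -x). tool x=-bx, y=by, z=-bz"""
    a=np.radians(az);T=np.radians(tilt)
    B=Ro.from_euler('z',a)*Ro.from_euler('y',-T)
    return B*Ro.from_matrix(np.diag([-1,1,-1])), B
def show():
    o=telemetry.get_obs(); p,R=pose(); B=R*Ro.from_matrix(np.diag([-1,1,-1])); e=B.as_euler('ZYX',degrees=True)
    print("t",round(o["time_s"],2),"tcp",np.round(p,4),"az,lean,roll",np.round([e[0],-e[1],e[2]],2),"F",np.round(o["wrist_force"],2),"T",np.round(o["torque"],2),"open",round(o["opening"],3),"q",np.round(o["q"],2)); return p,R,B
E
python3 - <<'E'
from h import *
p,R,B=show()
Rt,_=tool(-17.4,0)
plan([.470,.2405,.38],Rt,22,p+[0,0,.15],R)
E
```

```text
t 0.35 tcp [ 0.1438 -0.5566  0.2311] az,lean,roll [-1.6552e+02 -1.0000e-02 -2.0000e-02] F [-0.23  0.05  0.24] T [-0.03  0.05  0.  ] open 1.003 q [-1.52  0.18  1.61  0.    1.35 -0.21]
N 22 row [0.251, 0.079, 0.0, 0.0, -0.0, -0.0374] mm/row 52.6 deg/row 6.73
```

```bash
python3 -m pendant '[[[0,0,-0.25,0,0,0],[0.1,0.03,-0.25,0,0,0],[0.25,0.08,-0.25,0,0,-0.037],[0.25,0.08,0,0,0,-0.037],[0.25,0.08,0,0,0,-0.037],[0.25,0.08,0,0,0,-0.037],[0.25,0.08,0,0,0,-0.037],[0.25,0.08,0,0,0,-0.037],[0.25,0.08,0,0,0,-0.037]]]'
python3 - <<'E'
from h import *
show()
Rt,_=tool(-17.4,0)
plan([.470,.2405,.38],Rt,15)
E
```

```text
time_s: 1.48
eef_pos: [0.5061, -0.4515, 0.3777]
eef_rot: [-0.0, 0.857, 0.516, 0.001]
wrist_force: [-0.5, -0.5, -0.9]
opening: 1.001
t 1.48 tcp [ 0.5061 -0.4515  0.3777] az,lean,roll [-1.1793e+02 -6.0000e-02  2.0000e-02] F [-0.51 -0.46 -0.89] T [ 0.02 -0.03 -0.02] open 1.001 q [-0.9   0.34  1.12  0.    1.68 -0.42]
N 15 row [0.253, 0.073, -0.001, 0.0, -0.0, -0.0372] mm/row 52.7 deg/row 6.70
```

```bash
python3 -m pendant '[[[0.25,0.073,0,0,0,-0.037],[0.25,0.073,0,0,0,-0.037],[0.25,0.073,0,0,0,-0.037],[0.25,0.073,0,0,0,-0.037],[0.25,0.073,0,0,0,-0.037],[0.25,0.073,0,0,0,-0.037],[0.25,0.073,0,0,0,-0.037],[0.25,0.073,0,0,0,-0.037],[0.25,0.073,0,0,0,-0.037],[0.25,0.073,0,0,0,-0.037],[0.25,0.073,0,0,0,-0.037],[0.25,0.073,0,0,0,-0.037]]]'
python3 - <<'E'
from h import *
show()
Rt,_=tool(-17.4,0)
plan([.450,.2405,.38],Rt,4)
for n in ["wrist","side","scene"]:
    c=imaging.camera(n); cv2.imwrite(f"pics/{n}1.png",c["pixels"])
E
```

```text
time_s: 2.98
eef_pos: [0.5729, 0.137, 0.374]
eef_rot: [-0.002, 0.302, 0.953, 0.001]
wrist_force: [0.9, -0.1, -0.3]
opening: 0.999
t 2.98 tcp [0.5729 0.137  0.374 ] az,lean,roll [-35.2   -0.28   0.08] F [ 0.92 -0.1  -0.3 ] T [-0.02 -0.03 -0.01] open 0.999 q [ 0.03  0.14  1.38  0.    1.63 -0.93]
N 4 row [0.198, 0.04, -0.007, 0.0002, -0.0004, -0.0247] mm/row 40.4 deg/row 4.45
```

View pics/wrist1.png

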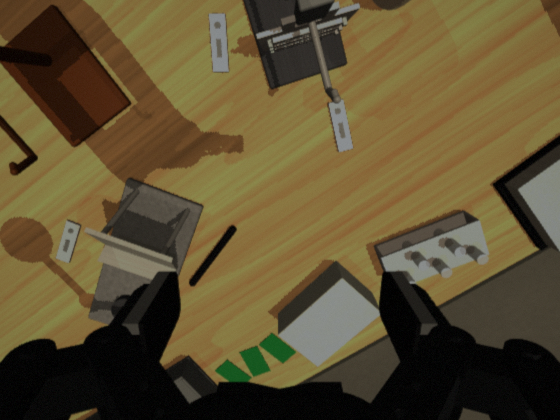

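View pics/scene1.png

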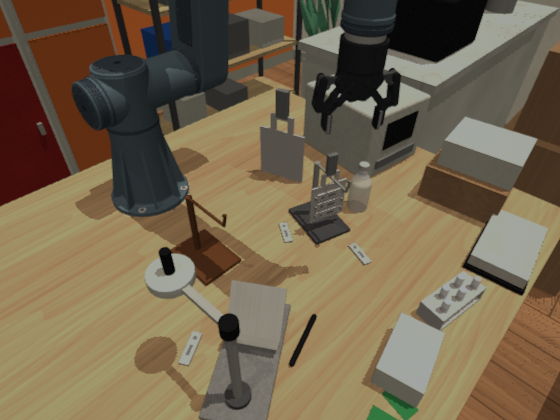

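```bash
python3 -m pendant '[[[0.2,0.04,0,0,0,-0.025],[0.2,0.04,0,0,0,-0.025],[0.2,0.04,0,0,0,-0.025],[0.2,0.04,0,0,0,-0.025],[0,0,0,0,0,0]]]'
python3 - <<'E'
from h import *
show()
c=imaging.camera("wrist"); zoom(c,0,0,560,420,1.42,"pics/wrist2.png")
c=imaging.camera("side"); zoom(c,150,150,180,180,3.3,"pics/side2.png")
E
```

```text
time_s: 3.75
eef_pos: [0.4482, 0.2396, 0.3746]
eef_rot: [-0.001, 0.151, 0.989, 0.001]
wrist_force: [0.0, -0.6, -0.4]
opening: 0.997
t 3.75 tcp [0.4482 0.2396 0.3746] az,lean,roll [-17.32  -0.13   0.08] F [ 0.02 -0.57 -0.43] T [ 0.01 -0.    0.06] open 0.997 q [ 0.26 -0.05  1.57  0.    1.63 -1.01]
```

View pics/wrist2.png

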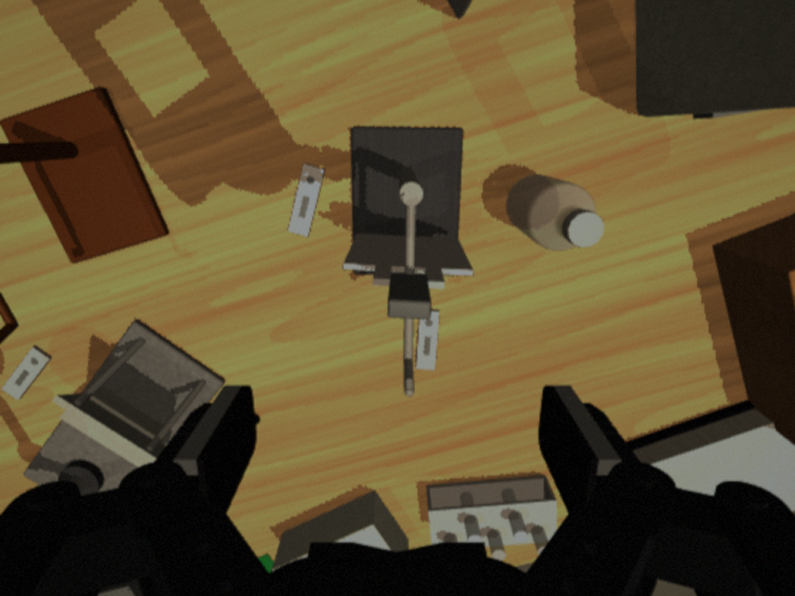

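View pics/side2.png

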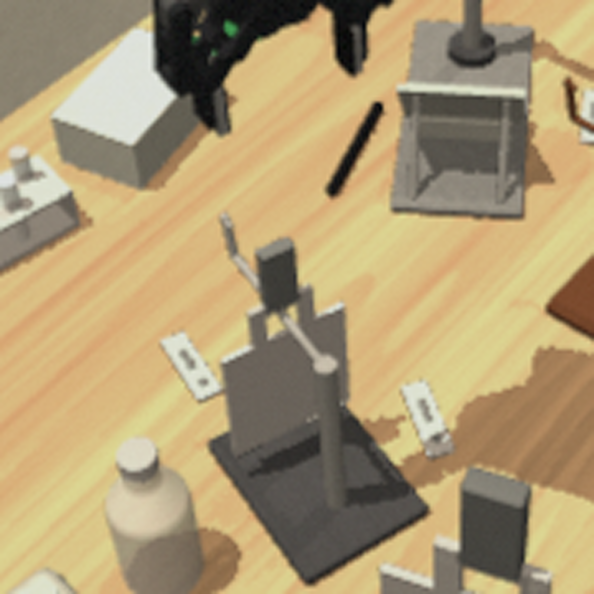

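Run:
```python
from h import *
c=imaging.camera("wrist"); W=lambda x,y:((x+.5)/1.42-.5,(y+.5)/1.42-.5)
print(ray(c,(280,206)))
zoom(c,230,120,120,170,4,"pics/w2z.png")
for n,p,z in [("post",(411,193),.1785),("tip",(408,392),.209),("stemL",(389,290),.2415),("stemR",(430,290),.2415),("footTL",(352,128),.012),("footTR",(462,129),.012)]:
    print(n,np.round(onz(c,W(*p),z),4))
for n,X in dict(grip=(.4707,.2415,.2415)).items(): print(proj(c,X)*1.42)
```

```text
(array([0.37382898, 0.26095475, 0.51563266]), array([ 0.29441746, -0.0915524 , -0.95128151]))
post [0.4135 0.2582 0.1785]
tip [0.5403 0.2163 0.209 ]
stemL [0.4555 0.2302 0.2415]
stemR [0.4627 0.2529 0.2415]
footTL [0.3566 0.2207 0.012 ]
footTR [0.3896 0.3219 0.012 ]
[414.95613653 307.66148125]
```

View pics/w2z.png

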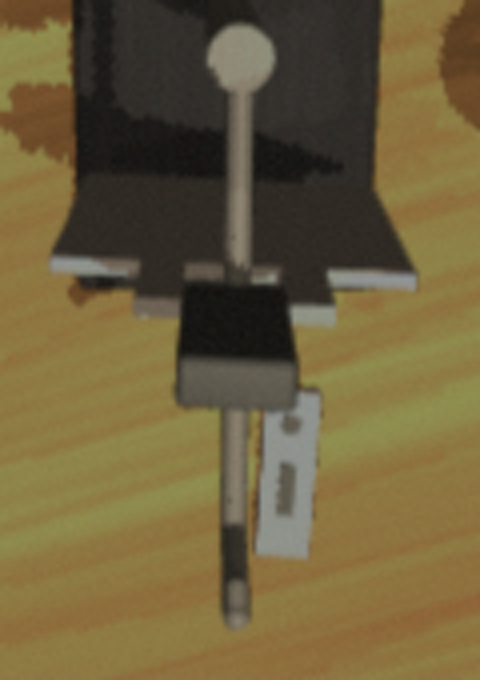

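Run:
```python
from h import *
c=imaging.camera("wrist"); W=lambda x,y:(230+(x+.5)/4-.5,120+(y+.5)/4-.5)
Q=[onz(c,W(*p),.2415) for p in [(182,358),(295,362),(178,403),(296,408)]]
for q in Q: print(np.round(q,4))
m=sum(Q)/4; d=Q[1]-Q[0]+Q[3]-Q[2]
print("centre",m,"az",np.degrees(np.arctan2(d[1],d[0]))-90, np.linalg.norm(d)/2,np.linalg.norm(Q[2]-Q[0]),np.linalg.norm(Q[3]-Q[1]))
p,R,_=show(); print(R.inv().apply(m-p)*1000)
Rt,_=tool(-19.5,0)
plan([m[0],m[1],.22],Rt,5)
```

```text
[0.4602 0.2297 0.2415]
[0.4681 0.2518 0.2415]
[0.4694 0.2259 0.2415]
[0.478  0.2491 0.2415]
centre [0.46892425 0.23912785 0.2415    ] az -19.94145538162421 0.024148728598309094 0.009991036560438126 0.01020358933452892
t 3.95 tcp [0.4501 0.2381 0.3739] az,lean,roll [-17.53  -0.16   0.04] F [-0.19 -0.14 -1.  ] T [ 0.02 -0.03  0.04] open 1.002 q [ 0.25 -0.05  1.57  0.    1.63 -1.01]
[-18.02172289   6.52956942 132.38169721]
N 5 row [-0.018, 0.007, 0.154, 0.0, -0.0002, 0.0022] mm/row 31.0 deg/row 0.40
```

```bash
python3 -m pendant '[[[-0.045,0.017,0.05,0,0,0.006],[-0.045,0.017,0.05,0,0,0.006],[0,0,0.2,0,0,0],[0,0,0.2,0,0,0],[0,0,0.15,0,0,0],[0,0,0.1,0,0,0],[0,0,0.05,0,0,0],[0,0,0,0,0,0]]]'
python3 - <<'E'
from h import *
p,R,_=show()
plan([.4690,.2392,.1995],tool(-19.7,0)[0],1)
c=imaging.camera("wrist"); zoom(c,0,0,560,420,1.42,"pics/wrist3.png")
c=imaging.camera("side"); zoom(c,150,150,180,180,3.3,"pics/side3.png")
E
```

```text
time_s: 4.95
eef_pos: [0.4749, 0.2351, 0.2018]
eef_rot: [-0.004, 0.179, 0.984, -0.001]
wrist_force: [0.5, 0.3, 0.2]
opening: 0.999
t 4.95 tcp [0.4749 0.2351 0.2018] az,lean,roll [-20.6   -0.43  -0.21] F [0.49 0.31 0.24] T [-0.02  0.02  0.01] open 0.999 q [ 0.23  0.11  1.74  0.    1.29 -0.98]
N 1 row [0.035, 0.009, 0.012, -0.0011, -0.0024, -0.005] mm/row 7.5 deg/row 1.02
```

View pics/wrist3.png

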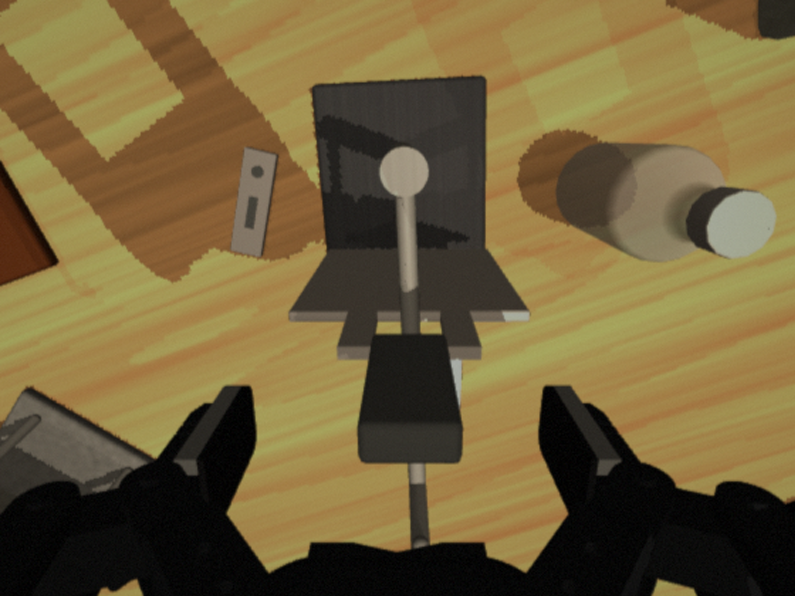

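View pics/side3.png

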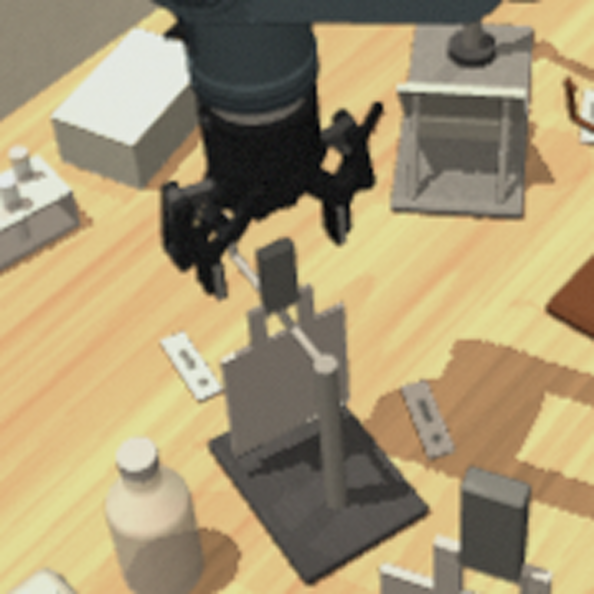

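Run:
```python
from h import *
c=imaging.camera("wrist"); W=lambda x,y:((x+.5)/1.42-.5,(y+.5)/1.42-.5)
Q=[onz(c,W(*p),.2415) for p in [(360,422),(461,422),(359,461),(461,461)]]
m=sum(Q)/4; d=Q[1]-Q[0]+Q[3]-Q[2]
print("centre",m,"az",np.degrees(np.arctan2(d[1],d[0]))-90, np.linalg.norm(d)/2,np.linalg.norm(Q[2]-Q[0]))
p,R,_=show()
plan([m[0],m[1],.1995],tool(-19.9,0)[0],1)
```

```text
centre [0.46920176 0.23978446 0.2415    ] az -20.50635977114601 0.0246942435187036 0.011046609292243232
t 5.1 tcp [0.4757 0.2355 0.2037] az,lean,roll [-20.57  -0.26  -0.1 ] F [ 0.07 -0.51 -0.04] T [ 0.    0.03 -0.02] open 1.0 q [ 0.24  0.11  1.74  0.    1.29 -0.98]
N 1 row [0.038, 0.009, 0.021, -0.0005, -0.0015, -0.0037] mm/row 8.8 deg/row 0.72
```

```bash
python3 -m pendant '[[[0.037,0.009,0.02,0,0,0],[0,0,0,0,0,0]]]'; python3 -m pendant '[[[0,0,0,0,0,0],[0,0,0,0,0,0],[0,0,0,0,0,0],[0,0,0,0,0,0],[0,0,0,0,0,0],[0,0,0,0,0,0]]]' 1
python3 - <<'E'
from h import *
p,R,_=show()
c=imaging.camera("wrist"); zoom(c,0,0,560,420,1.42,"pics/wrist4.png")
c=imaging.camera("side"); zoom(c,150,150,180,180,3.3,"pics/side4.png")
E
```

```text
time_s: 5.35
eef_pos: [0.4699, 0.2404, 0.2012]
eef_rot: [-0.001, 0.179, 0.984, 0.0]
wrist_force: [-0.6, 0.4, -0.4]
opening: 1.001
time_s: 6.1
eef_pos: [0.4703, 0.2406, 0.2022]
eef_rot: [-0.0, 0.178, 0.984, 0.001]
wrist_force: [-0.1, -0.2, 1.0]
opening: 0.294
t 6.1 tcp [0.4703 0.2406 0.2022] az,lean,roll [-20.56  -0.03   0.07] F [-0.13 -0.2   1.03] T [ 0.02  0.09 -0.01] open 0.294 q [ 0.25  0.1   1.75  0.    1.28 -0.97]
```

View pics/wrist4.png

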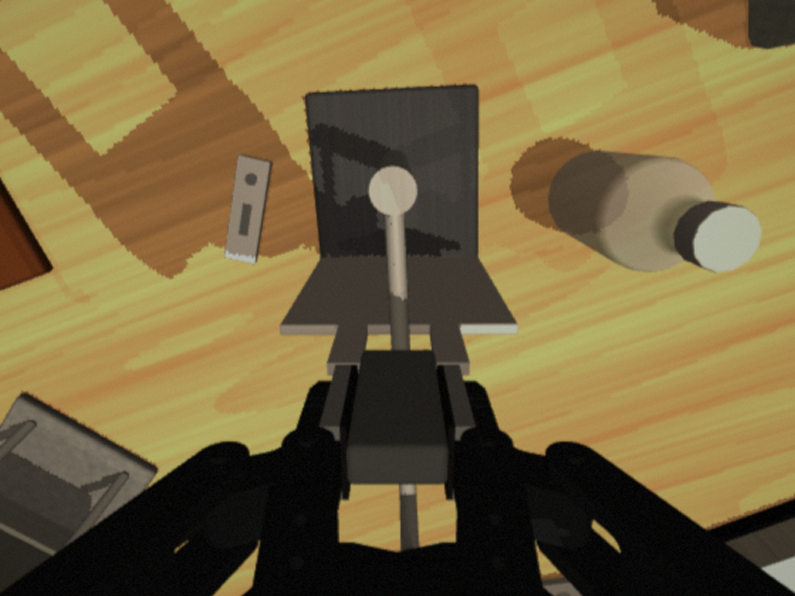

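View pics/side4.png

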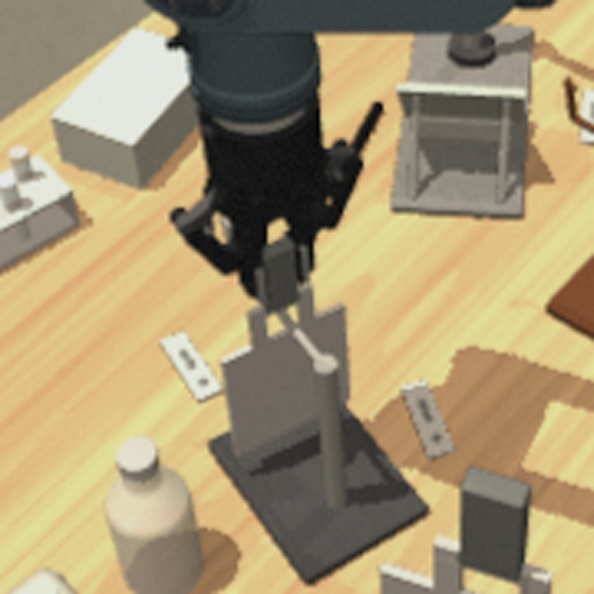

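Run:
```python
from h import *
s=cv2.imread("pics/scene0.png"); d=cv2.imread("pics/side0.png")
def z(im,x0,y0,w,h,k): return cv2.convertScaleAbs(cv2.resize(im[y0:y0+h,x0:x0+w],None,fx=k,fy=k,interpolation=cv2.INTER_CUBIC),alpha=1.5)
a=z(s,310,155,48,50,8); b=z(d,205,205,48,50,8)
cv2.imwrite("pics/hk.png",np.hstack([a,b]))
c=imaging.camera("wrist")
cs=imaging.camera("scene");cd=imaging.camera("side")
print(np.round(onz(cs,(360,210),0),3),np.round(onz(cd,(197,328),0),3), "cap",tri(cs,(364.5,164.5),cd,(192,289)))
```

```text
[0.498 0.372 0.   ] [0.472 0.394 0.   ] cap (array([0.47779846, 0.38112339, 0.14443125]), np.float64(0.0046276059214198015))
```

View pics/hk.png

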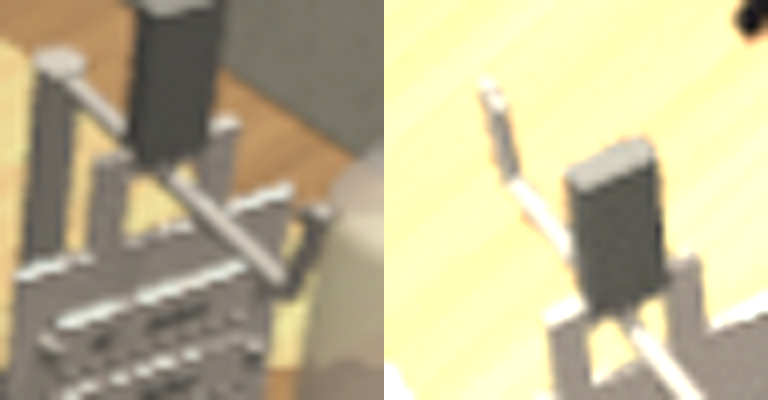

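Run:
```python
from h import *
from scipy.optimize import least_squares
s=imaging.camera("scene");d=imaging.camera("side");w=imaging.camera("wrist")
o=-.44
S=lambda x,y:(310+x/8+o,155+y/8+o); D=lambda x,y:(205+(x-384)/8+o,205+y/8+o)
for n,a,b in [("root",S(285,280),D(515,182)),("tip",S(320,209),D(491,86))]:
    X,e=tri(s,a,d,b); print(n,np.round(X,4),round(e,4))
# post top in 2 views via wrist now: circle centre (393,190)/1.42 at z .1785
W=lambda x,y:((x+.5)/1.42-.5,(y+.5)/1.42-.5)
print("post wrist",onz(w,W(393,190),.1785))
# constrained fit: hook heading+xy
obs=[(s,S(285,280),(0,.175)),(d,D(515,182),(0,.175)),(s,S(320,209),(.008,.209)),(d,D(491,86),(.008,.209)),(s,(317,162.6),(-.125,.1785)),(d,(248,259.6),(-.125,.1785)),(w,W(393,190),(-.125,.1785))]
def f(p):
    r=[]
    for c,uv,(x,z) in obs:
        X=[p[0]+x*np.cos(p[2]),p[1]+x*np.sin(p[2]),z]; r+=list(proj(c,X)-uv)
    return r
q=least_squares(f,[.529,.2236,-.3],loss="soft_l1"); print(q.x,np.degrees(q.x[2])); print(np.round(q.fun if False else np.array(f(q.x)).reshape(-1,2),1))
```

```text
root [0.5274 0.2248 0.1763] 0.0002
tip [0.5368 0.2212 0.2093] 0.0011
post wrist [0.41207862 0.25960631 0.1785    ]
[ 0.53108435  0.22208483 -0.30601513] -17.5333753292416
[[ 0.5  1.6]
 [-0.4 -1. ]
 [ 0.   0.8]
 [-0.4 -0.7]
 [-0.4  0.1]
 [ 0.3 -0.5]
 [ 0.1 -0.5]]
```

```bash
cat >> h.py <<'E'
ROOT=np.array([.529,.2235,0]); AZ=-17.5; EL=.0358
def hk(X,Z,lean,az=AZ):
    """tcp pose for eye centre at hook-plane (X,Z)"""
    a=np.radians(AZ); Rt,B=tool(az,lean)
    eye=ROOT+[X*np.cos(a),X*np.sin(a),Z]
    return eye+B.apply([0,0,EL]),Rt
def hkstate():
    p,R,B=show(); e=p-B.apply([0,0,EL])-ROOT; a=np.radians(AZ)
    print("eye X %.1f Y %.1f Z %.1f mm"%tuple(1e3*np.array([e[0]*np.cos(a)+e[1]*np.sin(a),-e[0]*np.sin(a)+e[1]*np.cos(a),e[2]])))
    return p,R
E
python3 - <<'E'
from h import *
p,R=hkstate()
plan(*hk(-.060,.175,0),4)
p1,R1=hk(-.060,.175,0)
plan(*hk(-.055,.175,44),11,p1,R1)
p1,R1=hk(-.055,.175,44)
plan(*hk(0,.175,44),6,p1,R1)
p1,R1=hk(0,.175,44)
plan(*hk(.0064,.2022,44),3,p1,R1)
E
```

```text
t 6.5 tcp [0.4703 0.2407 0.2022] az,lean,roll [-20.55  -0.03   0.07] F [-0.51  0.92  0.55] T [0.03 0.02 0.01] open 0.294 q [ 0.25  0.1   1.75  0.    1.28 -0.97]
eye X -61.2 Y -1.3 Z 166.4 mm
N 4 row [-0.001, 0.002, -0.011, 0.0001, -0.0, -0.0042] mm/row 2.2 deg/row 0.76
N 11 row [0.01, 0.0, 0.001, -0.0, -0.0222, -0.0] mm/row 2.1 deg/row 4.00
N 6 row [-0.033, -0.0, 0.032, 0.0, 0.0, 0.0] mm/row 9.2 deg/row 0.00
N 3 row [-0.039, 0.0, -0.025, 0.0, 0.0, 0.0] mm/row 9.3 deg/row 0.00
```

```bash
python3 -m pendant '[[[0,0.002,-0.011,0,0,-0.004],[0,0.002,-0.011,0,0,-0.004],[0,0.002,-0.011,0,0,-0.004],[0,0.002,-0.011,0,0,-0.004],[0,0,0,0,0,0]]]'
python3 - <<'E'
from h import *
p,R=hkstate()
plan(*hk(-.060,.175,0),1)
c=imaging.camera("side"); zoom(c,190,190,100,100,6,"pics/side5.png")
E
```

```text
time_s: 7.12
eef_pos: [0.4701, 0.242, 0.2105]
eef_rot: [-0.001, 0.152, 0.988, 0.0]
wrist_force: [-0.3, 0.5, -2.2]
opening: 0.294
t 7.12 tcp [0.4701 0.242  0.2105] az,lean,roll [-17.46  -0.13  -0.  ] F [-0.26  0.46 -2.19] T [-0.05 -0.04 -0.01] open 0.294 q [ 0.25  0.1   1.74  0.    1.3  -1.02]
eye X -61.8 Y -0.1 Z 174.7 mm
N 1 row [-0.009, 0.0, -0.001, -0.0, -0.0007, 0.0002] mm/row 1.7 deg/row 0.14
```

View pics/side5.png

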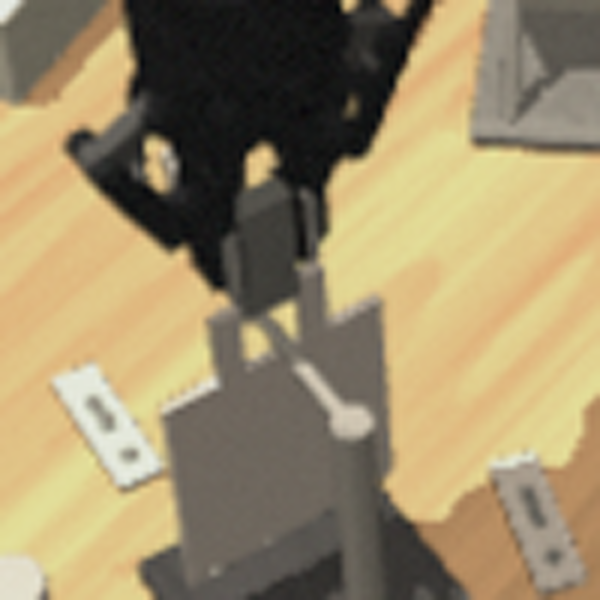

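```bash
python3 -m pendant '[[[0.01,0,0.001,0,-0.022,0],[0.01,0,0.001,0,-0.022,0],[0.01,0,0.001,0,-0.022,0],[0.01,0,0.001,0,-0.022,0],[0.01,0,0.001,0,-0.022,0],[0.01,0,0.001,0,-0.022,0]]]'
python3 - <<'E'
from h import *
p,R=hkstate()
plan(*hk(-.055,.175,44),5)
E
```

```text
time_s: 7.92
eef_pos: [0.4592, 0.2448, 0.207]
eef_rot: [0.208, 0.15, 0.966, -0.032]
wrist_force: [0.7, -1.0, -2.1]
opening: 0.293
t 7.92 tcp [0.4592 0.2448 0.207 ] az,lean,roll [-17.66  24.25   0.06] F [ 0.75 -1.03 -2.12] T [ 0.1   0.41 -0.08] open 0.293 q [ 0.43 -0.08  1.99 -0.35  0.94 -0.66]
eye X -58.2 Y -0.7 Z 174.3 mm
N 5 row [0.009, 0.001, 0.002, -0.0, -0.0219, -0.0002] mm/row 1.9 deg/row 3.95
```

```bash
python3 -m pendant '[[[0.01,0,0.002,0,-0.022,0],[0.01,0,0.002,0,-0.022,0],[0.01,0,0.002,0,-0.022,0],[0.01,0,0.002,0,-0.022,0],[0.01,0,0.002,0,-0.022,0],[0,0,0,0,0,0]]]'
python3 - <<'E'
from h import *
p,R=hkstate()
plan(*hk(-.02,.175,44),4)
c=imaging.camera("side"); zoom(c,190,180,110,100,5,"pics/side6.png")
c=imaging.camera("scene"); zoom(c,290,130,110,100,5,"pics/scene6.png")
E
```

```text
time_s: 8.68
eef_pos: [0.4492, 0.2472, 0.1983]
eef_rot: [0.374, 0.142, 0.915, -0.057]
wrist_force: [-0.5, 0.2, -1.9]
opening: 0.294
t 8.68 tcp [0.4492 0.2472 0.1983] az,lean,roll [-17.76  44.43   0.16] F [-0.46  0.22 -1.88] T [ 0.21  0.68 -0.04] open 0.294 q [ 0.62 -0.08  2.15 -0.93  0.78 -0.05]
eye X -58.2 Y -1.4 Z 172.7 mm
N 4 row [-0.037, 0.002, 0.031, -0.0, 0.0006, -0.0003] mm/row 9.6 deg/row 0.12
```

View pics/side6.png

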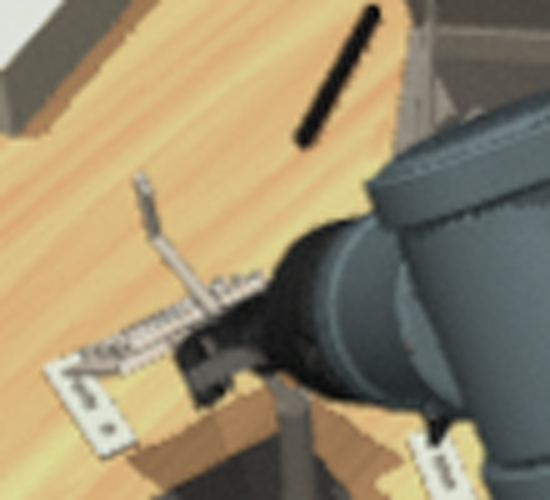

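View pics/scene6.png

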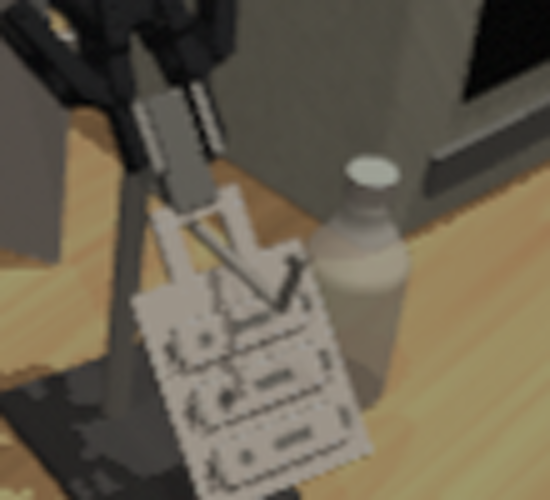

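```bash
python3 -m pendant '[[[-0.015,0.002,-0.01,0,0,0],[-0.037,0.002,0.031,0,0,0],[-0.037,0.002,0.031,0,0,0],[-0.037,0.002,0.031,0,0,0]]]'
python3 - <<'E'
from h import *
p,R=hkstate()
plan(*hk(-.0,.175,44),3)
E
```

```text
time_s: 9.28
eef_pos: [0.4818, 0.2393, 0.2068]
eef_rot: [0.374, 0.145, 0.915, -0.056]
wrist_force: [-2.0, 1.0, -5.7]
opening: 0.295
t 9.28 tcp [0.4818 0.2393 0.2068] az,lean,roll [-18.17  44.38   0.5 ] F [-1.99  0.97 -5.67] T [ 0.42  1.42 -0.02] open 0.295 q [ 0.56 -0.06  2.11 -0.9   0.74 -0.12]
eye X -24.7 Y 0.9 Z 181.2 mm
N 3 row [-0.023, -0.001, 0.036, 0.0001, 0.0007, -0.0009] mm/row 8.5 deg/row 0.20
```

```bash
python3 -m pendant '[[[0.015,0,0.015,0,0,0],[0.007,-0.002,0.007,0,0,0],[0,0,0,0,0,0]]]'
python3 - <<'E'
from h import *
p,R=hkstate()
plan(*hk(-.0,.175,44),3)
c=imaging.camera("side"); zoom(c,190,180,110,100,5,"pics/side7.png")
c=imaging.camera("scene"); zoom(c,290,130,110,100,5,"pics/scene7.png")
E
```

```text
time_s: 9.65
eef_pos: [0.4829, 0.2382, 0.2005]
eef_rot: [0.374, 0.145, 0.914, -0.056]
wrist_force: [0.6, 0.8, -2.4]
opening: 0.294
t 9.65 tcp [0.4829 0.2382 0.2005] az,lean,roll [-18.25  44.43   0.49] F [ 0.61  0.78 -2.43] T [0.24 0.69 0.04] open 0.294 q [ 0.55 -0.04  2.12 -0.92  0.73 -0.1 ]
eye X -23.3 Y 0.2 Z 175.0 mm
N 3 row [-0.028, -0.0, 0.027, -0.0001, 0.0008, -0.001] mm/row 7.8 deg/row 0.23
```

View pics/side7.png

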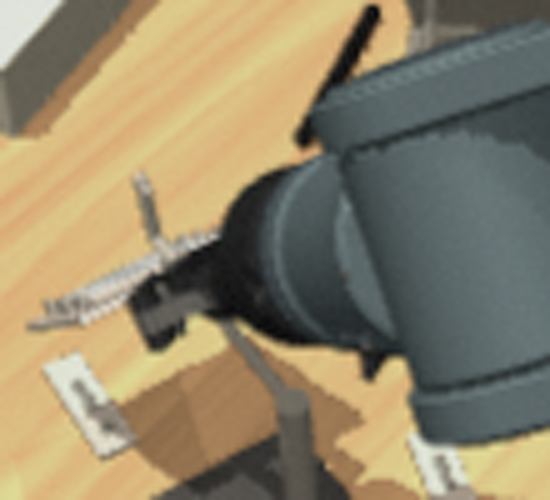

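View pics/scene7.png

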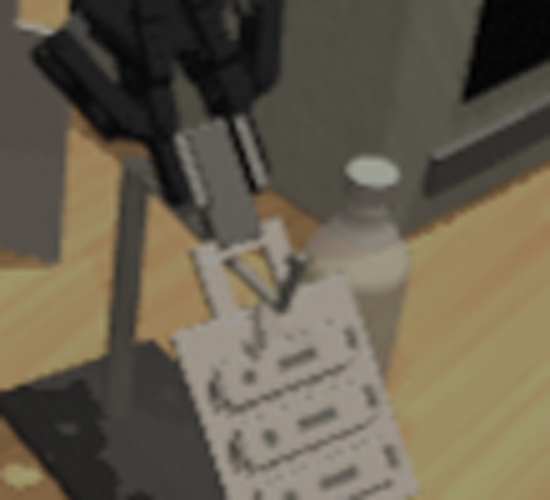

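```bash
python3 -m pendant '[[[-0.026,0,0.027,0,0,0],[-0.026,0,0.027,0,0,0],[-0.02,0,0.02,0,0,0],[0,0,0,0,0,0]]]'
python3 - <<'E'
from h import *
p,R=hkstate()
plan(*hk(.0,.176,44),1)
plan(*hk(.0064,.2022,44),4)
c=imaging.camera("side"); zoom(c,190,180,110,100,5,"pics/side8.png")
c=imaging.camera("scene"); zoom(c,290,130,110,100,5,"pics/scene8.png")
E
```

```text
time_s: 10.25
eef_pos: [0.5043, 0.232, 0.2009]
eef_rot: [0.374, 0.145, 0.914, -0.056]
wrist_force: [-0.1, 0.5, -2.7]
opening: 0.297
t 10.25 tcp [0.5043 0.232  0.2009] az,lean,roll [-18.25  44.49   0.56] F [-0.06  0.47 -2.68] T [ 0.24  0.66 -0.04] open 0.297 q [ 0.51 -0.02  2.1  -0.91  0.7  -0.13]
eye X -1.0 Y 0.6 Z 175.3 mm
N 1 row [-0.008, -0.003, 0.001, 0.0002, 0.0027, -0.003] mm/row 1.7 deg/row 0.73
N 4 row [-0.031, -0.001, -0.018, 0.0001, 0.0007, -0.0007] mm/row 7.0 deg/row 0.18
```

View pics/side8.png

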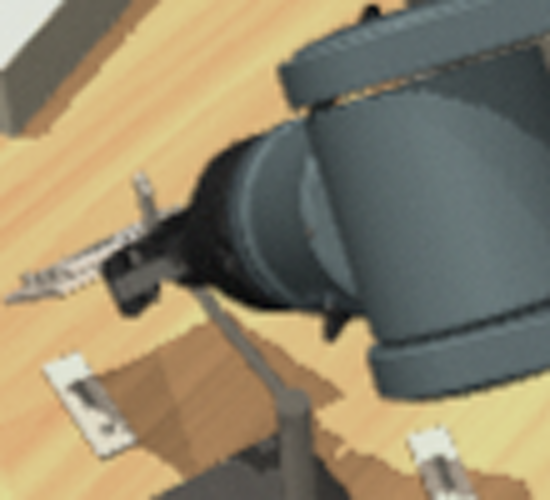

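View pics/scene8.png

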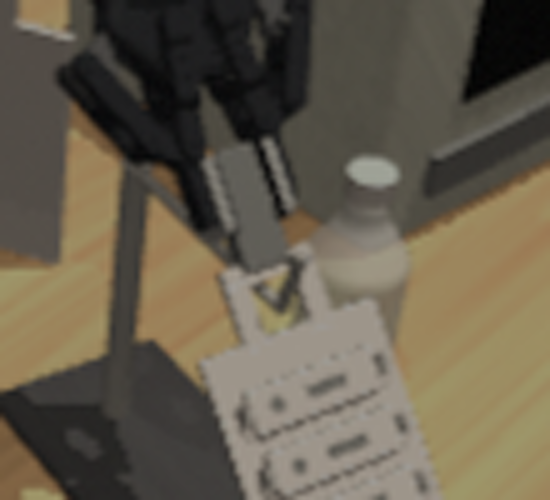

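```bash
python3 -m pendant '[[[-0.031,-0.001,-0.018,0,0,0],[-0.031,-0.001,-0.018,0,0,0],[0,0,0,0,0,0]]]'
python3 - <<'E'
from h import *
p,R=hkstate()
plan(*hk(.0064,.2022,44),2)
plan(*hk(.0064+.0216,.2022+.0208,44),4)
c=imaging.camera("scene"); zoom(c,290,130,110,100,5,"pics/scene9.png")
c=imaging.camera("side"); zoom(c,190,180,110,100,5,"pics/side9.png")
E
```

```text
time_s: 10.72
eef_pos: [0.5074, 0.2306, 0.2158]
eef_rot: [0.375, 0.145, 0.914, -0.055]
wrist_force: [-0.3, -0.5, -2.9]
opening: 0.298
t 10.72 tcp [0.5074 0.2306 0.2158] az,lean,roll [-18.21  44.49   0.57] F [-0.29 -0.55 -2.94] T [0.21 0.62 0.01] open 0.298 q [ 0.51 -0.04  2.08 -0.88  0.72 -0.18]
eye X 2.4 Y 0.3 Z 190.3 mm
N 2 row [-0.029, -0.0, -0.014, 0.0002, 0.0014, -0.0014] mm/row 6.4 deg/row 0.36
N 4 row [-0.052, -0.0, -0.007, 0.0001, 0.0007, -0.0007] mm/row 10.5 deg/row 0.18
```

View pics/scene9.png

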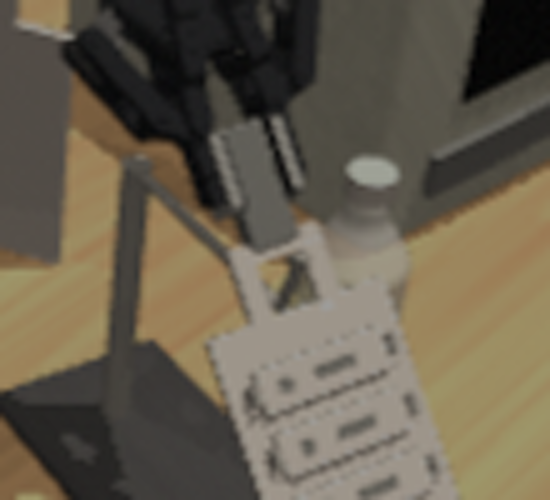

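View pics/side9.png

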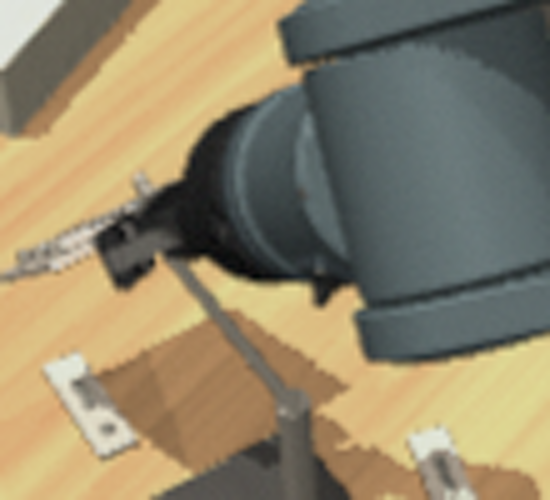

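```bash
python3 -m pendant '[[[-0.03,0,-0.014,0,0,0],[-0.03,0,-0.014,0,0,0],[0,0,0,0,0,0]]]'
python3 - <<'E'
from h import *
p,R=hkstate()
plan(*hk(.0064+.0216,.2022+.0208,44),4)
c=imaging.camera("scene"); zoom(c,290,130,110,100,5,"pics/scene10.png")
E
```

```text
time_s: 11.2
eef_pos: [0.5115, 0.2288, 0.2281]
eef_rot: [0.374, 0.144, 0.914, -0.056]
wrist_force: [-0.3, -0.4, -2.7]
opening: 0.297
t 11.2 tcp [0.5115 0.2288 0.2281] az,lean,roll [-18.14  44.43   0.48] F [-0.33 -0.37 -2.73] T [0.19 0.72 0.01] open 0.297 q [ 0.5  -0.06  2.07 -0.85  0.73 -0.22]
eye X 6.8 Y -0.2 Z 202.5 mm
N 4 row [-0.037, 0.0, 0.0, 0.0, 0.0006, -0.0006] mm/row 7.4 deg/row 0.16
```

View pics/scene10.png

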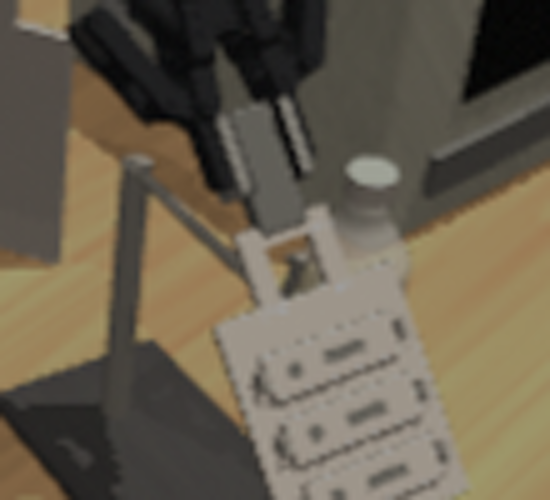

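```bash
python3 -m pendant '[[[-0.03,0,0,0,0,0],[-0.03,0,0,0,0,0],[0,0,0,0,0,0]]]'
python3 - <<'E'
from h import *
p,R=hkstate()
c=imaging.camera("scene"); zoom(c,290,130,110,100,5,"pics/scene11.png")
E
```

```text
time_s: 11.62
eef_pos: [0.52, 0.2258, 0.2365]
eef_rot: [0.374, 0.144, 0.915, -0.056]
wrist_force: [0.4, 0.2, -1.5]
opening: 0.294
t 11.62 tcp [0.52   0.2258 0.2365] az,lean,roll [-18.1   44.39   0.42] F [ 0.35  0.21 -1.5 ] T [0.24 0.72 0.  ] open 0.294 q [ 0.48 -0.06  2.05 -0.83  0.74 -0.26]
eye X 15.8 Y -0.5 Z 210.9 mm
```

View pics/scene11.png

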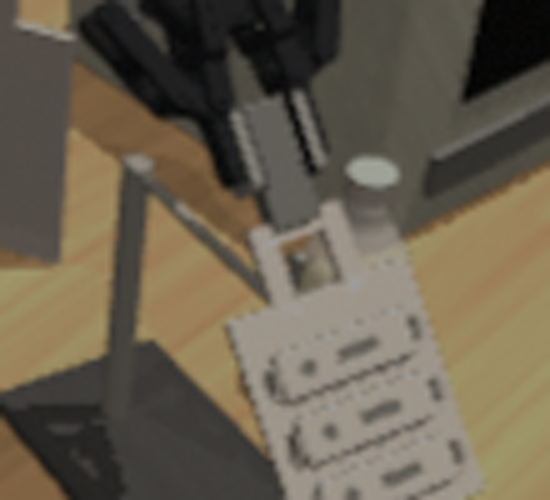

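Eye is passing the barb with only the board's weight on the wrist. Continue outward along the normal.

```bash
python3 -m pendant '[[[-0.04,0,0,0,0,0],[-0.05,0,0,0,0,0],[-0.08,0,0,0,0,0],[-0.1,0,0,0,0,0],[-0.1,0,0,0,0,0],[0,0,0,0,0,0]]]'
python3 - <<'E'
from h import *
p,R=hkstate()
c=imaging.camera("scene"); cv2.imwrite("pics/scene12.png",c["pixels"])
c=imaging.camera("side"); cv2.imwrite("pics/side12.png",c["pixels"])
E
```

```text
time_s: 12.42
eef_pos: [0.5731, 0.2081, 0.2913]
eef_rot: [0.374, 0.144, 0.915, -0.056]
wrist_force: [-0.4, 0.3, -0.7]
opening: 0.294
t 12.43 tcp [0.5731 0.2081 0.2913] az,lean,roll [-18.07  44.41   0.36] F [-0.35  0.26 -0.74] T [ 0.23  0.69 -0.  ] open 0.294 q [ 0.39 -0.07  1.93 -0.71  0.76 -0.48]
eye X 71.8 Y -1.4 Z 265.7 mm
```

View pics/scene12.png

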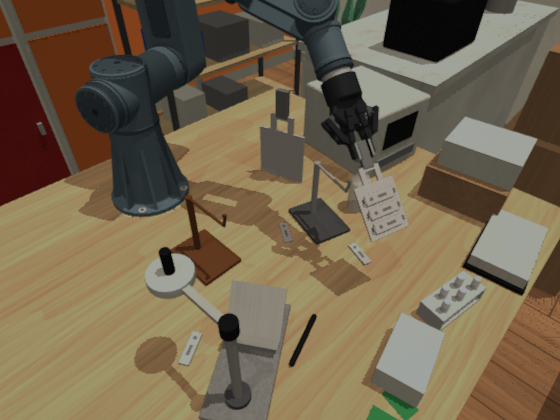

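View pics/side12.png

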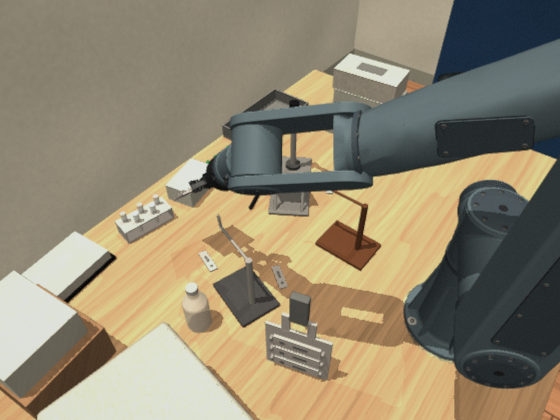

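Run:
```python
from h import *
s=cv2.imread("pics/scene0.png"); d=cv2.imread("pics/side0.png")
def z(im,x0,y0,w,h,k,a): return cv2.convertScaleAbs(cv2.resize(im[y0:y0+h,x0:x0+w],None,fx=k,fy=k,interpolation=cv2.INTER_CUBIC),alpha=a)
cv2.imwrite("pics/es.png",z(s,195,275,105,145,4,1.5)); cv2.imwrite("pics/ed.png",z(d,260,90,70,130,4.5,1.3))
```

```text
(no output)
```

View pics/es.png

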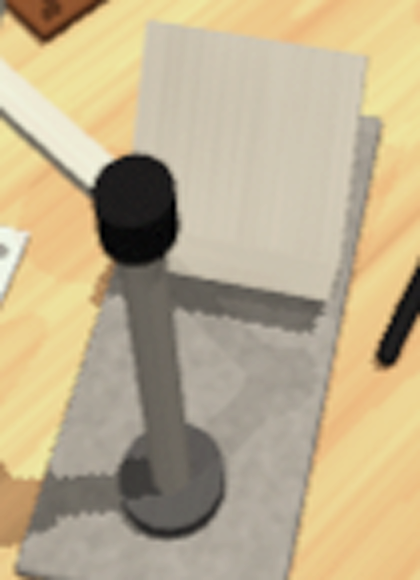

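View pics/ed.png

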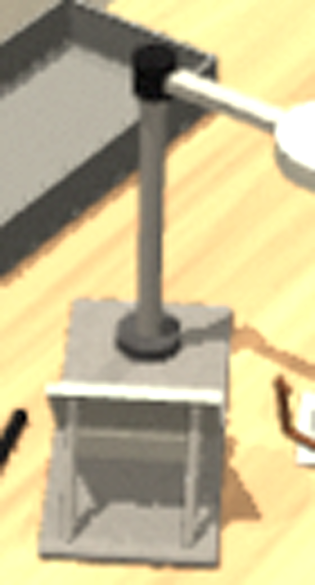

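Run:
```python
from h import *
from scipy.optimize import least_squares
s=imaging.camera("scene");d=imaging.camera("side")
S=lambda x,y:(195+(x+.5)/4-.5,275+(y+.5)/4-.5); D=lambda x,y:(260+(x+.5)/4.5-.5,90+(y+.5)/4.5-.5)
obs=[("tl s",s,S(148,22),(-.0302,-.056,.1176)),("tr s",s,S(367,57),(-.0302,.056,.1176)),
("tl d",d,D(222,388),(-.0302,-.056,.1176)),("tr d",d,D(49,385),(-.0302,.056,.1176)),
("ledge r",s,S(325,300),(.0514,.056,.0465)),
("cap s",s,S(136,182),(.142,0,.252)),("cap d",d,D(155,58),(.142,0,.252)),
("fl s",s,S(171,484),(.142,0,.012)),("fl d",d,D(149,338),(.142,0,.012))]
def f(p):
    r=[]
    for n,c,uv,(x,y,z) in obs:
        X=[p[0]+x*np.cos(p[2])-y*np.sin(p[2]),p[1]+x*np.sin(p[2])+y*np.cos(p[2]),z]; r+=list(proj(c,X)-uv)
    return r
q=least_squares(f,[.56,-.1,-1],loss="soft_l1"); r=np.array(f(q.x)).reshape(-1,2)
print(q.x,np.degrees(q.x[2]))
for o,e in zip(obs,r): print(o[0],np.round(e,1))
X,e=tri(s,S(325,300),d,D(222,388)); 
print("tl",tri(s,obs[0][2],d,obs[2][2]),"tr",tri(s,obs[1][2],d,obs[3][2]),"cap",tri(s,obs[5][2],d,obs[6][2]),"fl",tri(s,obs[7][2],d,obs[8][2]))
# wrist view image 3 style base corners
for n,p in [("baseBL",(18,570)),("baseBR",(288,578)),("baseTR",(380,120))]: print(n,onz(s,S(*p),.012))
for n,p in [("dTL",(75,300)),("dTR",(232,312)),("dBL",(40,555)),("dBR",(217,560))]: print(n,onz(d,D(*p),.012))
```

```text
[ 0.56217138 -0.10198018 -1.00376286] -57.51137536764892
tl s [-0.6  0. ]
tr s [-0.3  0.4]
tl d [-0.1  1. ]
tr d [-0.7 -0.6]
ledge r [ 1.7 -3.8]
cap s [-0.9  1.7]
cap d [ 0.1 -0.6]
fl s [ 0.3 -0.8]
fl d [-0.1  0. ]
tl (array([ 0.50008696, -0.10733914,  0.11973229]), np.float64(0.0019495112813090092)) tr (array([ 0.59157922, -0.04555557,  0.1167451 ]), np.float64(0.0024680706088001827)) cap (array([ 0.63699979, -0.21915353,  0.25194975]), np.float64(0.0004427682993031745)) fl (array([ 0.63881183, -0.22293733,  0.01120007]), np.float64(3.0943027163165094e-05))
baseBL [ 0.61825899 -0.29418498  0.012     ]
baseBR [ 0.70638699 -0.21461603  0.012     ]
baseTR [ 0.57495243 -0.01183998  0.012     ]
dTL [ 0.70774522 -0.22372262  0.012     ]
dTR [ 0.60694455 -0.28316359  0.012     ]
dBL [ 0.56573147 -0.00252294  0.012     ]
dBR [ 0.47070271 -0.06932454  0.012     ]
```

```bash
cat >> h.py <<'E'
SEAT=np.array([.5632,-.1037,.076]); EAZ=-57.4
GM=.1088
def es(dx,dy,dz,lean=35,az=EAZ):
    """tcp for board_mid at seat + dx along rest normal, dy along y, dz up the slope"""
    Rt,_=tool(az,lean); _,B=tool(EAZ,35); _,B2=tool(az,lean)
    return SEAT+B.apply([dx,dy,dz])+B2.apply([0,0,GM]),Rt
def esstate():
    p,R,B=show(); _,B0=tool(EAZ,35); m=p-B.apply([0,0,GM]); e=B0.inv().apply(m-SEAT)*1e3
    print("mid rel seat: n %.1f y %.1f v %.1f mm"%tuple(e)); return p,R
E
python3 - <<'E'
from h import *
p,R=esstate()
plan(*es(.06,0,.10),14)
s=imaging.camera("scene");d=imaging.camera("side")
print("brown tip",tri(s,(225,215),d,(323,176)),"brown post top",tri(s,(190,199),d,(364,206)))
E
```

```text
t 12.62 tcp [0.5708 0.2084 0.288 ] az,lean,roll [-17.84  44.19   0.13] F [-0.42 -1.23 -2.94] T [ 0.23  0.74 -0.04] open 0.296 q [ 0.39 -0.07  1.94 -0.71  0.76 -0.47]
mid rel seat: n -87.4 y 223.0 v 224.8 mm
N 14 row [-0.03, -0.084, 0.027, 0.0101, 0.0035, 0.0121] mm/row 18.7 deg/row 2.90
brown tip (array([ 0.41935292, -0.04765358,  0.20530663]), np.float64(0.00298065543700195)) brown post top (array([ 0.29296992, -0.04696857,  0.17317786]), np.float64(0.0034113528873381963))
```

```bash
python3 -m pendant '[[[-0.03,-0.084,0.02,0.01,0.0035,0.012],[-0.03,-0.084,0.02,0.01,0.0035,0.012],[-0.03,-0.084,0.02,0.01,0.0035,0.012],[-0.03,-0.084,0.02,0.01,0.0035,0.012],[-0.03,-0.084,0.02,0.01,0.0035,0.012],[-0.03,-0.084,0.02,0.01,0.0035,0.012],[-0.03,-0.084,0.02,0.01,0.0035,0.012]]]'
python3 - <<'E'
from h import *
p,R=esstate()
plan(*es(.06,0,.10),8)
E
```

```text
time_s: 13.6
eef_pos: [0.5614, 0.073, 0.2943]
eef_rot: [0.319, 0.314, 0.888, -0.106]
wrist_force: [-0.4, -0.9, -1.7]
opening: 0.294
t 13.6 tcp [0.5614 0.073  0.2943] az,lean,roll [-39.35  39.24   0.96] F [-0.43 -0.86 -1.72] T [ 0.42  0.49 -0.03] open 0.294 q [ 0.19 -0.11  1.92 -0.63  0.94 -0.42]
mid rel seat: n 7.3 y 116.7 v 158.6 mm
N 8 row [-0.026, -0.067, 0.029, 0.0082, 0.0028, 0.01] mm/row 15.5 deg/row 2.39
```

```bash
python3 -m pendant '[[[-0.026,-0.067,0.028,0.008,0.003,0.01],[-0.026,-0.067,0.028,0.008,0.003,0.01],[-0.026,-0.067,0.028,0.008,0.003,0.01],[-0.026,-0.067,0.028,0.008,0.003,0.01],[-0.026,-0.067,0.028,0.008,0.003,0.01],[-0.026,-0.067,0.028,0.008,0.003,0.01],[-0.026,-0.067,0.028,0.008,0.003,0.01],[-0.026,-0.067,0.028,0.008,0.003,0.01],[0,0,0,0,0,0]]]'
python3 - <<'E'
from h import *
p,R=esstate()
plan(*es(.03,0,.03),5)
c=imaging.camera("scene"); zoom(c,130,150,200,200,3,"pics/scene13.png")
c=imaging.camera("side"); cv2.imwrite("pics/side13.png",c["pixels"])
c=imaging.camera("wrist"); cv2.imwrite("pics/wrist13.png",c["pixels"])
E
```

```text
time_s: 14.72
eef_pos: [0.5203, -0.0524, 0.2816]
eef_rot: [0.258, 0.468, 0.833, -0.144]
wrist_force: [-0.1, 0.4, -3.2]
opening: 0.293
t 14.72 tcp [ 0.5203 -0.0524  0.2816] az,lean,roll [-58.69  34.4    0.14] F [-0.05  0.36 -3.18] T [0.43 0.29 0.07] open 0.293 q [-0.04 -0.13  1.94 -0.57  1.05 -0.37]
mid rel seat: n 62.5 y -9.6 v 97.7 mm
N 5 row [0.033, 0.009, 0.068, -0.0007, -0.0007, -0.0012] mm/row 15.2 deg/row 0.27
```

View pics/scene13.png

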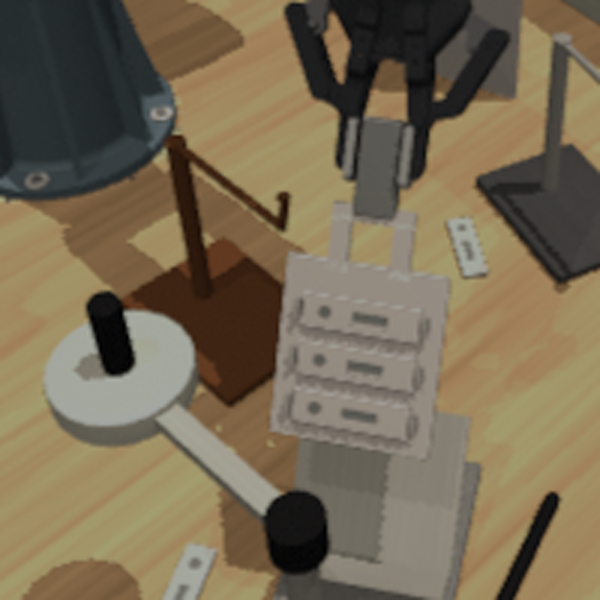

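View pics/side13.png

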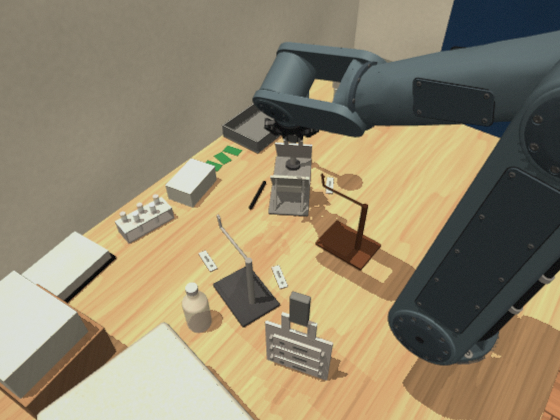

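View pics/wrist13.png

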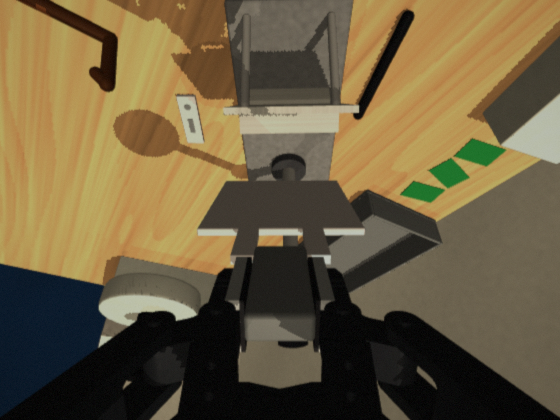

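Run:
```python
from h import *
im=cv2.imread("pics/wrist13.png")
a=cv2.resize(im[90:350,190:380],None,fx=3,fy=3,interpolation=cv2.INTER_CUBIC)[:780]
cv2.imwrite("pics/w13z.png",cv2.resize(a,None,fx=.76,fy=.76) if False else a[:600])
```

```text
(no output)
```

View pics/w13z.png

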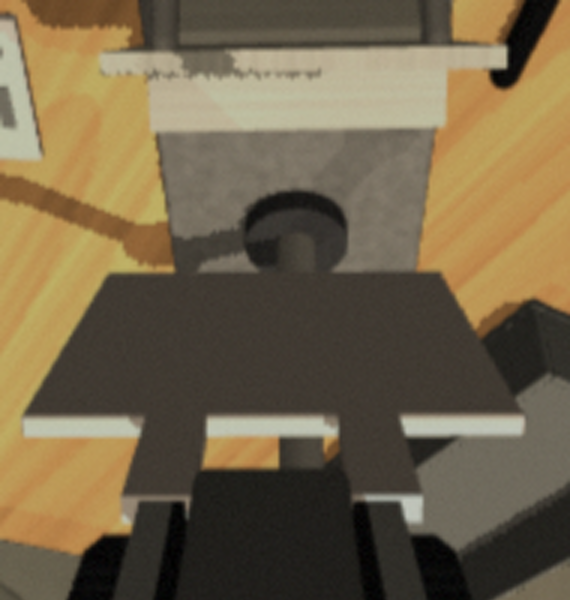

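Run:
```python
from h import *
c=imaging.camera("wrist"); W=lambda x,y:(190+(x+1)/3-.5,90+(y+1)/3-.5)
p,R=esstate(); B=R*Ro.from_matrix(np.diag([-1,1,-1]))
def loc(uv,z):
    o,d=ray(c,uv); o=B.inv().apply(o-p); d=B.inv().apply(d); return (o+d*(z-o[2])/d[2])*1e3
for n,uv,z in [("topbackL",(25,417),-.0483),("topbackR",(523,414),-.0483),("topfrL",(25,436),-.0483),("topfrR",(523,433),-.0483),("botL",(108,274),-.1613),("botR",(440,273),-.1613)]:
    print(n,np.round(loc(W(*uv),z),1))
a=onz(c,W(102,73),.1176);b=onz(c,W(505,67),.1176); print(a,b,np.linalg.norm(b-a),"az",np.degrees(np.arctan2(*(b-a)[1::-1]))-90)
m=(a+b)/2; print("mid",m,"seat",m[:2]+.0322*np.array([.539,-.842]))
a=onz(c,W(155,130),.0465);b=onz(c,W(438,127),.0465); print(a,b,np.linalg.norm(b-a),"az",np.degrees(np.arctan2(*(b-a)[1::-1]))-90)
```

```text
t 14.93 tcp [ 0.5208 -0.0511  0.2818] az,lean,roll [-58.55  34.42   0.18] F [ 0.06  0.51 -1.34] T [0.51 0.28 0.01] open 0.298 q [-0.04 -0.13  1.94 -0.57  1.05 -0.37]
mid rel seat: n 61.9 y -8.3 v 98.3 mm
topbackL [ -3.6 -48.8 -48.3]
topbackR [ -4.2  48.3 -48.3]
topfrL [  0.4 -49.1 -48.3]
topfrR [ -0.2  48.6 -48.3]
botL [  -4.1  -49.2 -161.3]
botR [  -4.3   49.6 -161.3]
[ 0.50016244 -0.10705432  0.1176    ] [ 0.59375215 -0.04761375  0.1176    ] 0.11087027215308588 az -57.57960943149709
mid [ 0.54695729 -0.07733404  0.1176    ] seat [ 0.56431309 -0.10444644]
[ 0.54525487 -0.1749493   0.0465    ] [ 0.6360003  -0.11790848  0.0465    ] 0.10718390184326787 az -57.84732751993284
```

```bash
sed -i 's/^SEAT=.*/SEAT=np.array([.5637,-.1040,.076]); EAZ=-57.6; LX=.0018/; s/B2.apply(\[0,0,GM\])/B2.apply([LX,0,GM])/; s/B.apply(\[0,0,GM\]); e=B0/B.apply([LX,0,GM]); e=B0/' h.py
python3 - <<'E'
from h import *
p,R=esstate()
plan(*es(.008,0,.02),8)
E
```

```text
t 14.93 tcp [ 0.5208 -0.0511  0.2818] az,lean,roll [-58.55  34.42   0.18] F [ 0.06  0.51 -1.34] T [0.51 0.28 0.01] open 0.298 q [-0.04 -0.13  1.94 -0.57  1.05 -0.37]
mid rel seat: n 59.7 y -8.5 v 98.6 mm
N 8 row [0.033, 0.005, 0.049, -0.0003, -0.0004, -0.0005] mm/row 11.9 deg/row 0.13
```

```bash
python3 -m pendant '[[[0.033,0.005,0.049,0,-0.0004,-0.0005],[0.033,0.005,0.049,0,-0.0004,-0.0005],[0.033,0.005,0.049,0,-0.0004,-0.0005],[0.033,0.005,0.049,0,-0.0004,-0.0005],[0.033,0.005,0.049,0,-0.0004,-0.0005],[0.033,0.005,0.049,0,-0.0004,-0.0005],[0.033,0.005,0.049,0,-0.0004,-0.0005],[0,0,0,0,0,0]]]'
python3 - <<'E'
from h import *
p,R=esstate()
plan(*es(.003,0,.008),4)
c=imaging.camera("scene"); zoom(c,180,220,140,150,4,"pics/scene14.png")
c=imaging.camera("wrist"); zoom(c,140,60,280,210,2.8,"pics/wrist14.png")
E
```

```text
time_s: 15.92
eef_pos: [0.527, -0.0468, 0.1914]
eef_rot: [0.261, 0.46, 0.836, -0.147]
wrist_force: [0.0, 1.2, -1.5]
opening: 0.292
t 15.93 tcp [ 0.527  -0.0468  0.1914] az,lean,roll [-57.51  34.84  -0.43] F [ 0.05  1.23 -1.47] T [ 0.51  0.34 -0.02] open 0.292 q [-0.02  0.    2.01 -0.67  0.88 -0.22]
mid rel seat: n 8.4 y -1.1 v 24.7 mm
N 4 row [0.007, 0.001, 0.021, -0.0005, -0.0002, 0.0001] mm/row 4.4 deg/row 0.10
```

View pics/scene14.png

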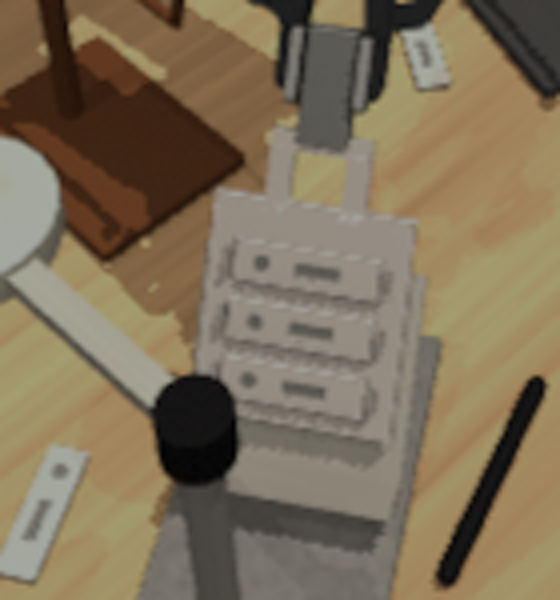

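View pics/wrist14.png

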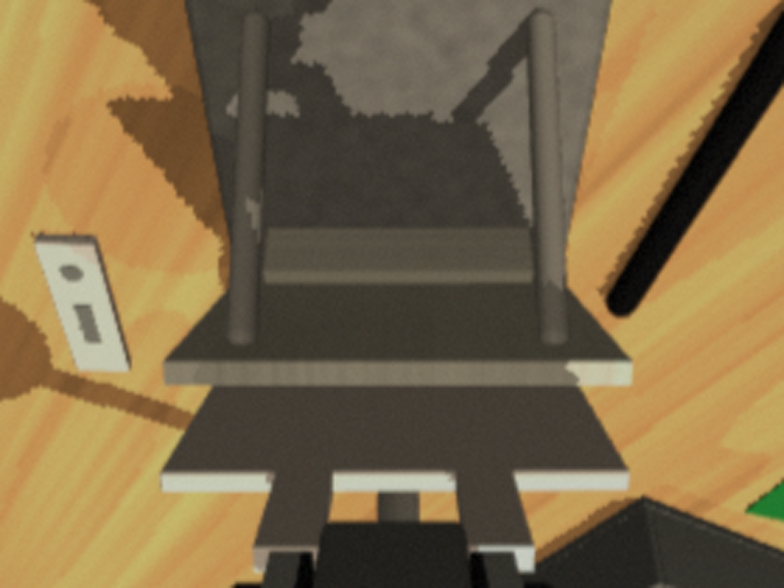

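```bash
python3 -m pendant '[[[0.007,0.002,0.021,0,0,0],[0.007,0.001,0.021,0,0,0],[0.007,0.001,0.021,0,0,0],[0.003,0,0.015,0,0,0],[0,0,0,0,0,0]]]'
python3 - <<'E'
from h import *
p,R=esstate()
plan(*es(.001,0,0),4)
E
```

```text
time_s: 16.65
eef_pos: [0.5323, -0.0511, 0.1778]
eef_rot: [0.263, 0.46, 0.835, -0.146]
wrist_force: [-0.2, -0.8, -1.9]
opening: 0.294
t 16.65 tcp [ 0.5323 -0.0511  0.1778] az,lean,roll [-57.68  35.02  -0.14] F [-0.16 -0.77 -1.85] T [0.49 0.31 0.01] open 0.294 q [-0.03  0.03  2.02 -0.69  0.85 -0.19]
mid rel seat: n 6.3 y 1.5 v 9.9 mm
N 4 row [0.007, -0.002, 0.012, -0.0003, 0.0, -0.0001] mm/row 2.8 deg/row 0.05
```

```bash
python3 -m pendant '[[[0.006,-0.002,0.014,0,0,0],[0.006,-0.002,0.014,0,0,0],[0,0,0,0,0,0]]]'
python3 - <<'E'
from h import *
p,R=esstate()
c=imaging.camera("scene"); zoom(c,180,220,140,150,4,"pics/scene15.png")
c=imaging.camera("wrist"); zoom(c,140,60,280,210,2.8,"pics/wrist15.png")
E
```

```text
time_s: 17.02
eef_pos: [0.5323, -0.0527, 0.1715]
eef_rot: [0.263, 0.46, 0.835, -0.146]
wrist_force: [-0.1, 0.7, -2.3]
opening: 0.295
t 17.02 tcp [ 0.5323 -0.0527  0.1715] az,lean,roll [-57.68  35.02  -0.13] F [-0.05  0.67 -2.34] T [0.5  0.26 0.02] open 0.295 q [-0.04  0.04  2.02 -0.7   0.84 -0.18]
mid rel seat: n 3.8 y 0.6 v 3.9 mm
```

View pics/scene15.png

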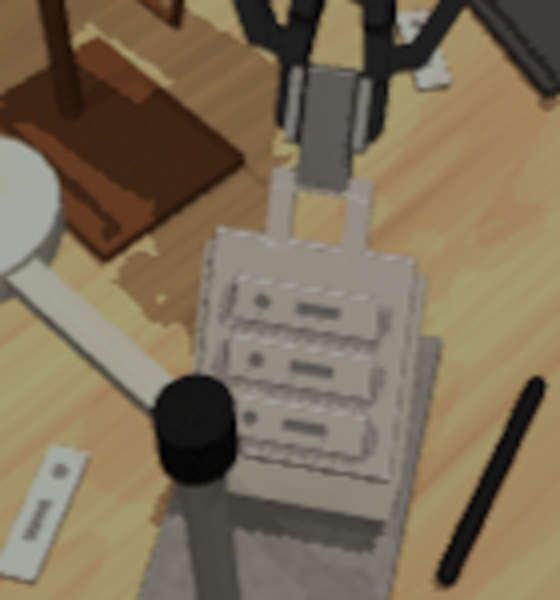

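View pics/wrist15.png

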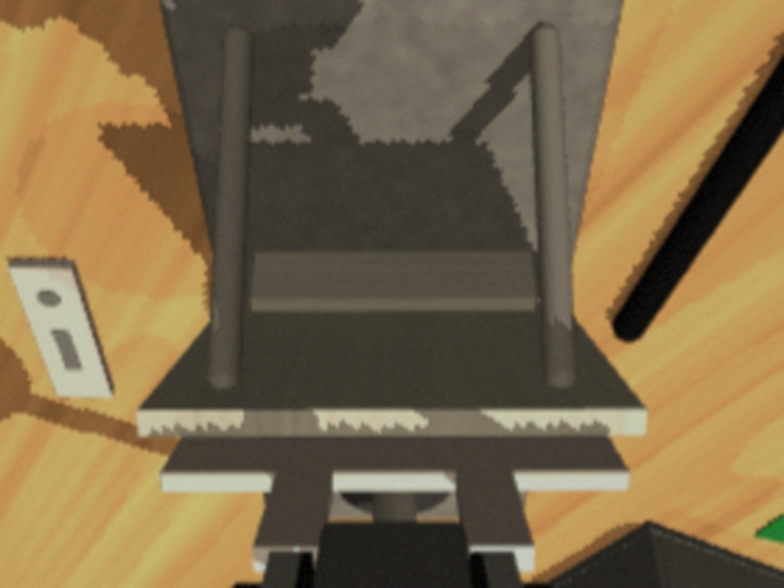

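```bash
python3 -m pendant '[[[0.003,-0.003,0.012,0,0,0],[0.003,0,0.012,0,0,0],[0,0,0,0,0,0]]]'
python3 - <<'E'
from h import *
p,R=esstate()
E
```

```text
time_s: 17.5
eef_pos: [0.5335, -0.0541, 0.169]
eef_rot: [0.264, 0.46, 0.835, -0.146]
wrist_force: [-0.4, -0.6, -1.6]
opening: 0.292
t 17.5 tcp [ 0.5335 -0.0541  0.169 ] az,lean,roll [-57.76  35.14  -0.  ] F [-0.37 -0.57 -1.6 ] T [0.52 0.36 0.02] open 0.292 q [-0.04  0.05  2.02 -0.7   0.83 -0.18]
mid rel seat: n 4.1 y 1.1 v 0.8 mm
```

```bash
python3 -m pendant '[[[0.004,-0.003,0.009,0,0,0],[0.004,0,0.009,0,0,0],[0,0,0,0,0,0]]]'
python3 - <<'E'
from h import *
p,R=esstate()
E
python3 -m pendant '[[[0.004,0,0.008,0,0,0],[0,0,0,0,0,0]]]'
python3 - <<'E'
from h import *
p,R=esstate()
E
```

```text
time_s: 17.88
eef_pos: [0.5349, -0.054, 0.1695]
eef_rot: [0.267, 0.46, 0.834, -0.145]
wrist_force: [0.2, 0.1, -2.1]
opening: 0.291
t 17.88 tcp [ 0.5349 -0.054   0.1695] az,lean,roll [-57.88  35.37   0.26] F [ 0.24  0.14 -2.1 ] T [ 0.53  0.31 -0.01] open 0.291 q [-0.04  0.05  2.02 -0.71  0.82 -0.17]
mid rel seat: n 5.3 y 2.7 v 0.8 mm
time_s: 18.12
eef_pos: [0.5357, -0.0541, 0.1695]
eef_rot: [0.268, 0.46, 0.834, -0.145]
wrist_force: [-1.8, 0.8, -0.7]
opening: 0.296
t 18.12 tcp [ 0.5357 -0.0541  0.1695] az,lean,roll [-57.93  35.48   0.33] F [-1.78  0.81 -0.73] T [ 0.57  0.67 -0.2 ] open 0.296 q [-0.04  0.05  2.02 -0.71  0.82 -0.17]
mid rel seat: n 5.9 y 3.4 v 0.6 mm
```

Run:
```python
from h import *
c=imaging.camera("scene"); zoom(c,180,220,140,150,4,"pics/scene16.png")
c=imaging.camera("wrist"); zoom(c,140,60,280,210,2.8,"pics/wrist16.png")
c=imaging.camera("side"); zoom(c,200,60,180,160,4,"pics/side16.png")
esstate()
```

```text
t 18.27 tcp [ 0.5359 -0.054   0.1695] az,lean,roll [-57.93  35.49   0.36] F [-3.93  3.73  4.46] T [ 0.42  0.83 -0.37] open 0.295 q [-0.04  0.05  2.02 -0.71  0.82 -0.17]
mid rel seat: n 6.0 y 3.6 v 0.5 mm
```

View pics/scene16.png

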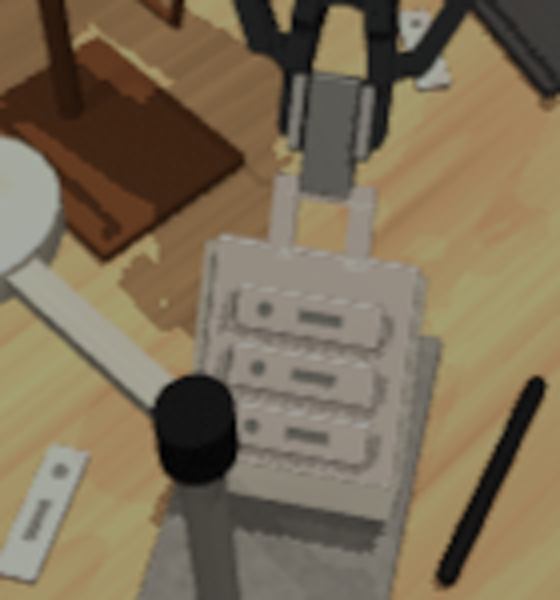

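View pics/wrist16.png

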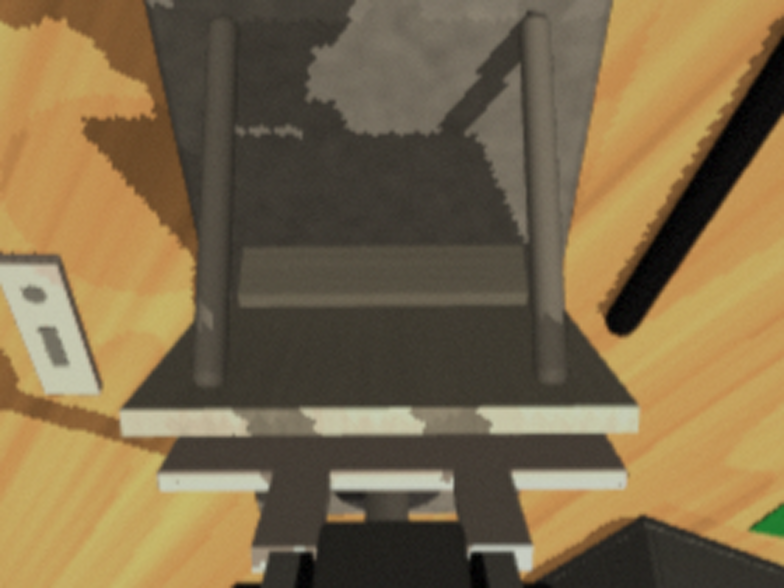

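View pics/side16.png

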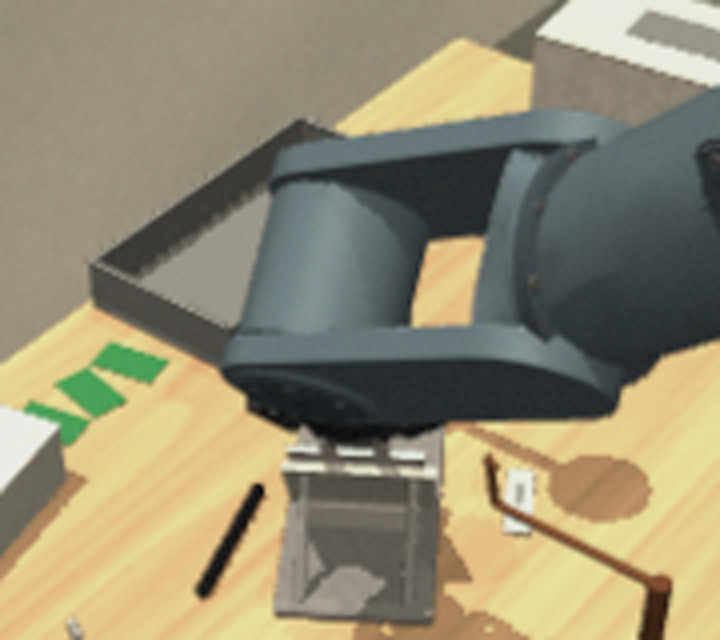

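```bash
python3 -m pendant '[[[0,0,-0.012,0,0,0],[0.012,-0.008,-0.002,0,0.001,0],[0.008,-0.006,0,0,0.001,0],[0,0,0,0,0,0]]]'
python3 - <<'E'
from h import *
p,R=esstate()
plan(*es(.001,.0007,.001),2)
E
```

```text
time_s: 18.77
eef_pos: [0.5311, -0.0518, 0.1688]
eef_rot: [0.265, 0.461, 0.835, -0.143]
wrist_force: [-0.1, -0.6, -1.0]
opening: 0.295
t 18.77 tcp [ 0.5311 -0.0518  0.1688] az,lean,roll [-57.88  35.12   0.36] F [-0.08 -0.62 -1.03] T [0.18 0.17 0.06] open 0.295 q [-0.04  0.04  2.03 -0.7   0.82 -0.17]
mid rel seat: n 1.2 y 0.8 v 2.5 mm
N 2 row [-0.0, 0.001, 0.004, 0.0006, 0.0003, -0.0006] mm/row 0.8 deg/row 0.16
```

```bash
python3 -m pendant '[[[0.002,0.001,0.006,0.001,0,-0.0006],[0.003,0.001,0.006,0.001,0,-0.0006]]]'
python3 - <<'E'
from h import *
p,R=esstate()
c=imaging.camera("wrist"); zoom(c,140,60,280,210,2.8,"pics/wrist17.png")
c=imaging.camera("scene"); zoom(c,180,220,140,150,4,"pics/scene17.png")
E
```

```text
time_s: 19.02
eef_pos: [0.5323, -0.0522, 0.1671]
eef_rot: [0.264, 0.46, 0.835, -0.147]
wrist_force: [-7.4, 5.7, 12.7]
opening: 0.291
t 19.02 tcp [ 0.5323 -0.0522  0.1671] az,lean,roll [-57.65  35.2   -0.11] F [-7.4   5.7  12.68] T [-0.03  0.51 -0.36] open 0.291 q [-0.03  0.05  2.03 -0.71  0.83 -0.17]
mid rel seat: n 1.2 y 1.0 v 0.5 mm
```

View pics/wrist17.png

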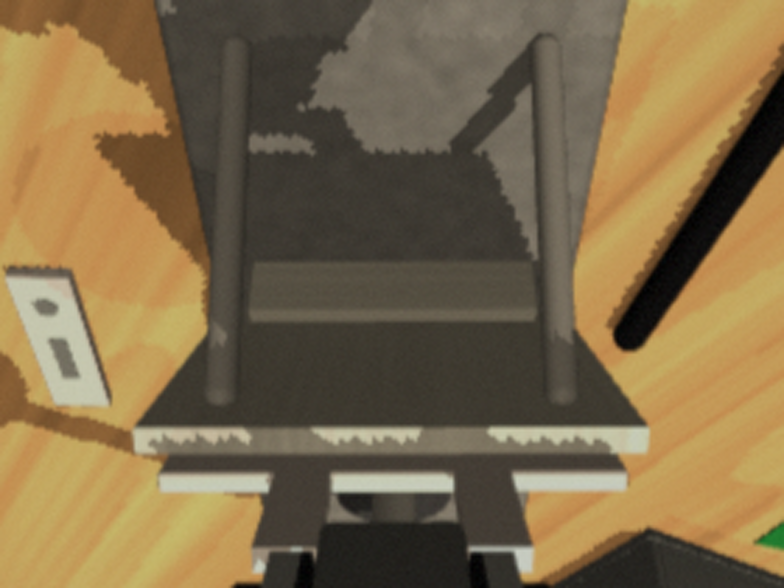

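View pics/scene17.png

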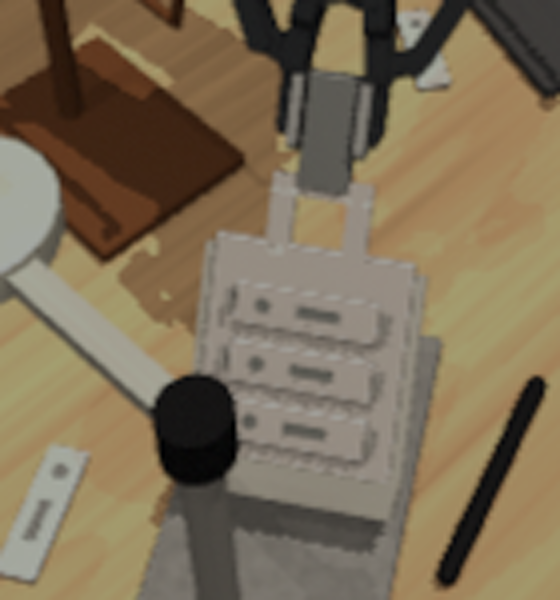

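```bash
cat > gap.py <<'E'
from h import *
import sys
def gap(rest,plb,dv=0):
    c=imaging.camera("wrist"); p,R=pose(); B=R*Ro.from_matrix(np.diag([-1,1,-1]))
    W=lambda x,y:(140+(x+.5)/2.8-.5,60+(y+.5)/2.8-.5)
    def loc(uv,z):
        o,d=ray(c,uv); o=B.inv().apply(o-p); d=B.inv().apply(d); return (o+d*(z-o[2])/d[2])*1e3
    r=[loc(W(*u),-.0563+dv) for u in rest]; b=[loc(W(*u),-.0483) for u in plb]
    print("rest",np.round(r,1).tolist(),"plate back",np.round(b,1).tolist())
E
python3 - <<'E'
from gap import *
gap([(134,452),(648,452)],[(160,474),(627,472)])
esstate()
E
```

```text
rest [[-5.5, -56.8, -56.3], [-5.5, 54.4, -56.3]] plate back [[-3.6, -49.5, -48.3], [-4.0, 48.1, -48.3]]
t 19.18 tcp [ 0.5322 -0.0521  0.1671] az,lean,roll [-57.65  35.19  -0.11] F [-3.65  0.77  3.92] T [ 0.05  0.26 -0.2 ] open 0.296 q [-0.03  0.05  2.03 -0.71  0.83 -0.17]
mid rel seat: n 1.1 y 1.0 v 0.6 mm
```

```bash
python3 -m pendant '[[[0.007,-0.003,-0.002,0,0,0],[0.006,0,0,0,0,0]]]'
python3 - <<'E'
from h import *
p,R=esstate()
c=imaging.camera("wrist"); zoom(c,140,60,280,210,2.8,"pics/wrist18.png")
E
```

```text
time_s: 19.42
eef_pos: [0.5312, -0.051, 0.1665]
eef_rot: [0.265, 0.46, 0.835, -0.147]
wrist_force: [0.7, -4.8, 2.6]
opening: 0.298
t 19.43 tcp [ 0.5312 -0.051   0.1665] az,lean,roll [-57.65  35.3   -0.07] F [ 0.66 -4.82  2.61] T [-1.   -0.5  -0.35] open 0.298 q [-0.03  0.05  2.03 -0.71  0.83 -0.16]
mid rel seat: n -0.3 y 0.8 v 1.0 mm
```

View pics/wrist18.png

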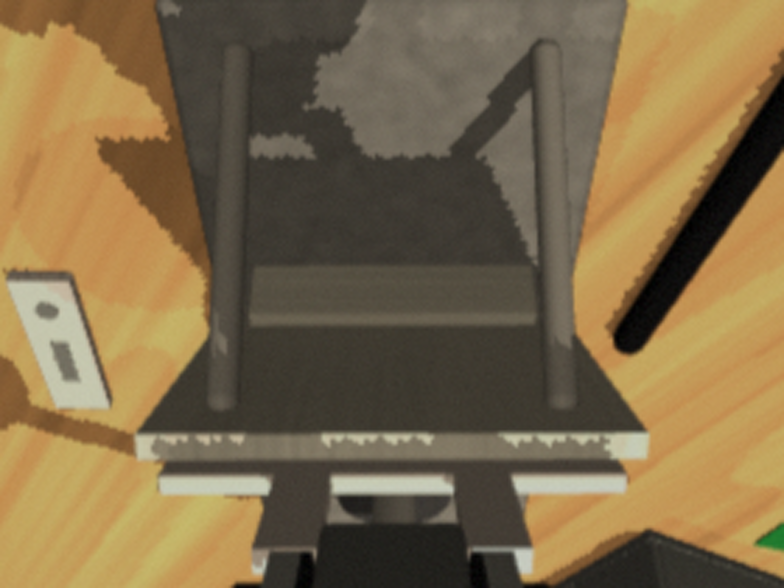

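```bash
python3 -m pendant '[[[0,0,0.005,0,0,0]]]'
python3 - <<'E'
from h import *
esstate()
E
python3 -m pendant '[[[0,0,0,0,0,0],[0,0,0,0,0,0],[0,0,0,0,0,0]]]' 0.4
python3 - <<'E'
from h import *
p,R=esstate()
c=imaging.camera("wrist"); zoom(c,140,60,280,210,2.8,"pics/wrist19.png")
c=imaging.camera("scene"); zoom(c,180,220,140,150,4,"pics/scene19.png")
E
```

```text
time_s: 19.6
eef_pos: [0.5318, -0.0516, 0.1665]
eef_rot: [0.266, 0.46, 0.835, -0.147]
wrist_force: [-7.0, 5.1, 13.5]
opening: 0.298
t 19.6 tcp [ 0.5318 -0.0516  0.1665] az,lean,roll [-5.768e+01  3.536e+01 -5.000e-02] F [-7.03  5.13 13.51] T [-0.5   0.36 -0.5 ] open 0.298 q [-0.03  0.05  2.03 -0.71  0.82 -0.16]
mid rel seat: n 0.5 y 1.0 v 0.5 mm
time_s: 19.98
eef_pos: [0.5309, -0.0509, 0.1652]
eef_rot: [0.265, 0.46, 0.835, -0.147]
wrist_force: [-0.0, -0.4, 0.4]
opening: 0.603
t 19.98 tcp [ 0.5309 -0.0509  0.1652] az,lean,roll [-57.66  35.21  -0.1 ] F [-0.02 -0.43  0.4 ] T [0.22 0.15 0.01] open 0.603 q [-0.03  0.05  2.03 -0.71  0.82 -0.16]
mid rel seat: n -1.3 y 0.5 v 0.1 mm
```

View pics/wrist19.png

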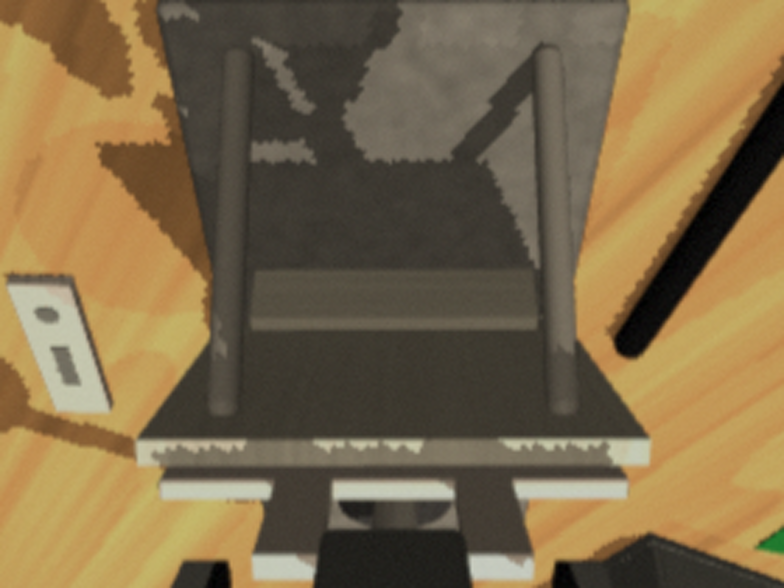

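View pics/scene19.png

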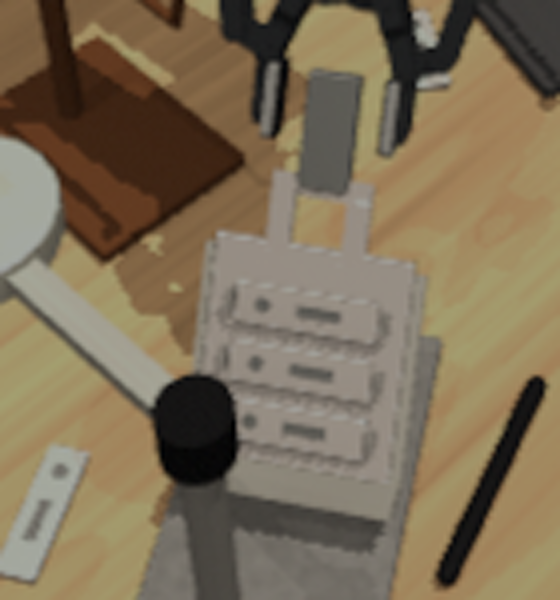

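```bash
python3 -m pendant '[[[0,0,-0.05,0,0,0],[0,0,-0.1,0,0,0],[0,0,-0.15,0,0,0],[0,0,-0.15,0,0,0],[0,0,-0.15,0,0,0],[0,0,0,0,0,0]]]'
python3 - <<'E'
from h import *
p,R=esstate()
c=imaging.camera("wrist"); zoom(c,140,60,280,210,2.8,"pics/wrist20.png")
c=imaging.camera("scene"); zoom(c,180,220,140,150,4,"pics/scene20.png")
c=imaging.camera("side"); zoom(c,200,60,180,160,4,"pics/side20.png")
E
```

```text
time_s: 20.82
eef_pos: [0.4921, 0.0107, 0.2683]
eef_rot: [0.264, 0.46, 0.835, -0.146]
wrist_force: [-0.1, -0.2, -0.4]
opening: 0.598
t 20.82 tcp [0.4921 0.0107 0.2683] az,lean,roll [-57.69  35.14  -0.  ] F [-0.06 -0.17 -0.36] T [0.25 0.14 0.02] open 0.598 q [ 0.12 -0.14  1.98 -0.62  1.1  -0.21]
mid rel seat: n -2.0 y 0.9 v 126.2 mm
```

View pics/wrist20.png

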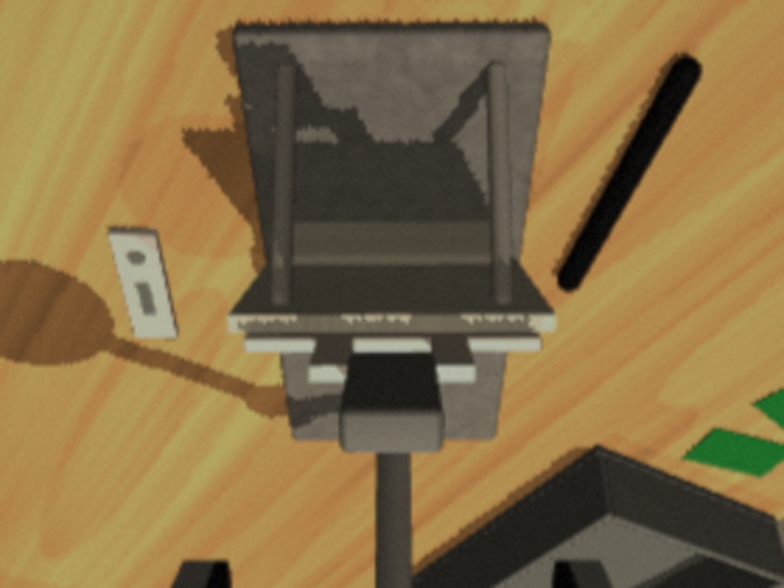

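View pics/scene20.png

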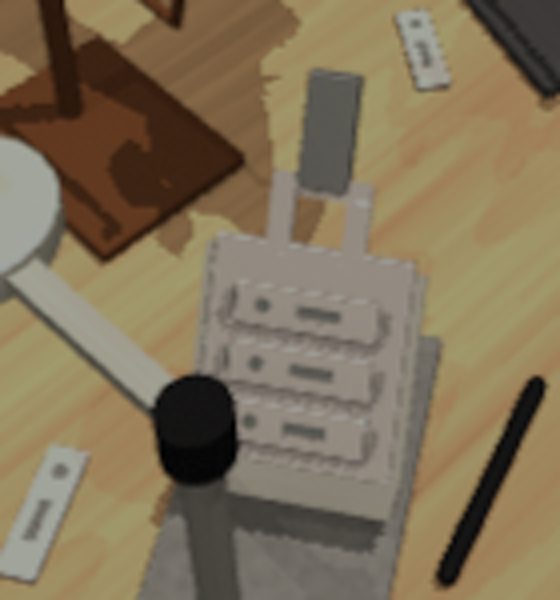

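View pics/side20.png

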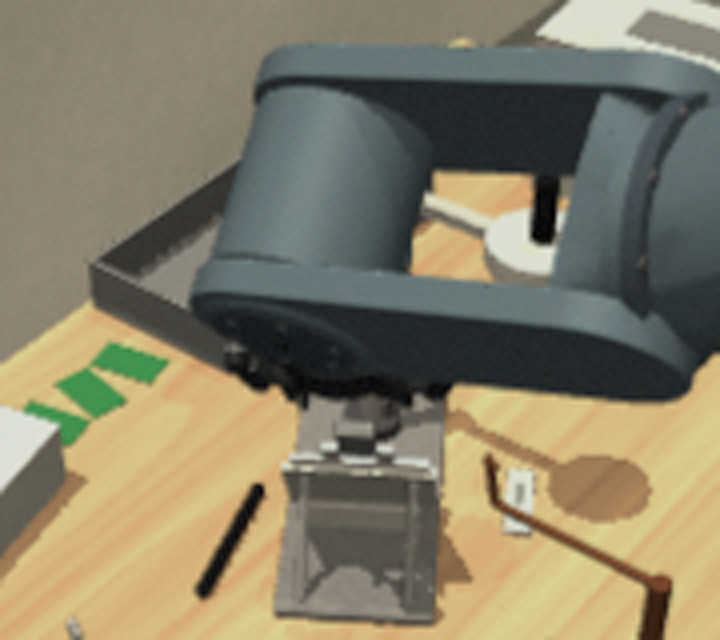

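```bash
cat > chk.py <<'E'
from h import *
_,B=tool(EAZ,35)
c=imaging.camera("wrist"); s=imaging.camera("scene")
def pr(n,l):
    X=SEAT+B.apply(np.array(l)/1e3); u=proj(c,X); v=proj(s,X)
    print(n,"wrist20",np.round([(u[0]-139.5)*2.8-.5,(u[1]-59.5)*2.8-.5]),"scene20",np.round([(v[0]-179.5)*4-.5,(v[1]-219.5)*4-.5]))
pr("rest front L",(-2.5,-56,52.5));pr("rest front R",(-2.5,56,52.5))
pr("plate back L",(-2.5,-50,60.5));pr("plate back R",(-2.5,50,60.5));pr("plate front R",(2.5,50,60.5));pr("plate front L",(2.5,-50,60.5))
for a in(-6,6):
  for b in (-13,13): pr("stemtop",(a,b,148.5))
pr("plate low R",(2.5,50,-52.5))
E
python3 chk.py
```

```text
rest front L wrist20 [235. 338.] scene20 [206. 243.]
rest front R wrist20 [566. 338.] scene20 [426. 280.]
plate back L wrist20 [249. 344.] scene20 [219. 229.]
plate back R wrist20 [552. 344.] scene20 [416. 262.]
plate front R wrist20 [551. 359.] scene20 [415. 265.]
plate front L wrist20 [250. 358.] scene20 [217. 232.]
stemtop wrist20 [348. 419.] scene20 [313.  67.]
stemtop wrist20 [455. 419.] scene20 [365.  75.]
stemtop wrist20 [348. 465.] scene20 [308.  71.]
stemtop wrist20 [454. 465.] scene20 [360.  79.]
plate low R wrist20 [513. 292.] scene20 [387. 485.]
```

Run:
```python
from h import *
p,R=esstate()
Rt,_=tool(-57.6,0)
plan([.499,-.2255,.37],Rt,9,p+R.apply([0,0,-.08]),R)
```

```text
t 21.07 tcp [0.4907 0.009  0.2642] az,lean,roll [-57.58  34.97  -0.45] F [-0.74  0.16 -0.39] T [0.22 0.17 0.01] open 0.599 q [ 0.12 -0.14  1.98 -0.62  1.1  -0.21]
mid rel seat: n -4.1 y -1.9 v 122.6 mm
N 9 row [-0.14, -0.066, 0.025, -0.0003, 0.0216, -0.0001] mm/row 31.3 deg/row 3.89
```

```bash
python3 -m pendant '[[[0,0,-0.2,0,0,0],[0,0,-0.2,0,0,0],[-0.14,-0.066,0.02,0,0.0216,0],[-0.14,-0.066,0.02,0,0.0216,0],[-0.14,-0.066,0.02,0,0.0216,0],[-0.14,-0.066,0.02,0,0.0216,0],[-0.14,-0.066,0.02,0,0.0216,0],[-0.14,-0.066,0.02,0,0.0216,0],[-0.14,-0.066,0.02,0,0.0216,0],[-0.14,-0.066,0.02,0,0.0216,0]]]'
python3 - <<'E'
from h import *
show()
plan([.499,-.2255,.36],tool(-57.6,0)[0],3)
E
```

```text
time_s: 22.32
eef_pos: [0.492, -0.1988, 0.3724]
eef_rot: [0.014, 0.482, 0.876, -0.018]
wrist_force: [-0.2, 0.6, -0.7]
opening: 0.602
t 22.32 tcp [ 0.492  -0.1988  0.3724] az,lean,roll [-57.6    2.36  -1.06] F [-0.19  0.61 -0.69] T [-0.02 -0.01 -0.  ] open 0.602 q [-0.59 -0.02  1.54 -0.03  1.59 -1.15]
N 3 row [-0.043, -0.014, 0.022, -0.002, 0.0044, -0.0] mm/row 10.1 deg/row 0.86
```

```bash
python3 -m pendant '[[[-0.043,-0.014,0.02,-0.002,0.004,0],[-0.043,-0.014,0.02,-0.002,0.004,0],[-0.043,-0.014,0.02,-0.002,0.004,0],[0,0,0,0,0,0]]]'
python3 - <<'E'
from h import *
show()
c=imaging.camera("wrist"); zoom(c,0,0,560,420,1.42,"pics/wrist21.png")
c=imaging.camera("scene"); zoom(c,100,130,220,230,2.6,"pics/scene21.png")
c=imaging.camera("side"); zoom(c,230,50,180,150,4,"pics/side21.png")
E
```

```text
time_s: 22.82
eef_pos: [0.498, -0.2285, 0.3566]
eef_rot: [-0.002, 0.484, 0.875, 0.0]
wrist_force: [0.6, -0.2, -0.4]
opening: 0.595
t 22.82 tcp [ 0.498  -0.2285  0.3566] az,lean,roll [-57.88  -0.24  -0.08] F [ 0.59 -0.19 -0.39] T [ 0.05  0.01 -0.06] open 0.595 q [-0.65  0.05  1.51  0.    1.59 -1.21]
```

View pics/wrist21.png

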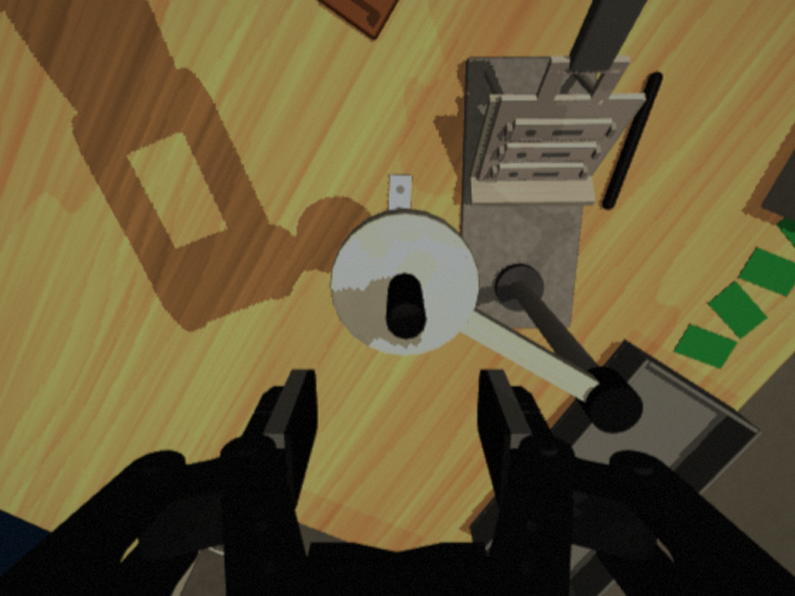

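View pics/scene21.png

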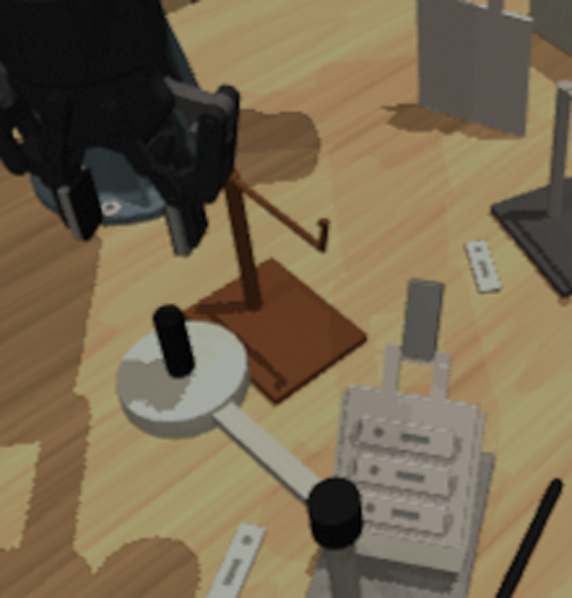

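Run:
```python
from h import *
c=imaging.camera("wrist"); W=lambda x,y:((x+.5)/1.42-.5,(y+.5)/1.42-.5)
k=onz(c,W(407,321),.298); print("knob",k,"cap",onz(c,W(613,400),.252),"head",onz(c,W(404,284),.248))
p,R,_=show()
k=(k[:2]+np.array([.499,-.2255]))/2
plan([k[0],k[1],.257],tool(-57.6,0)[0],6)
```

```text
knob [ 0.50084989 -0.22598569  0.298     ] cap [ 0.63544733 -0.21902477  0.252     ] head [ 0.49939323 -0.22498715  0.248     ]
t 23.02 tcp [ 0.4983 -0.2279  0.3578] az,lean,roll [-5.782e+01 -1.200e-01 -4.000e-02] F [0.57 0.28 0.32] T [ 0.05 -0.05  0.03] open 0.599 q [-0.65  0.04  1.5   0.    1.59 -1.21]
N 6 row [0.001, 0.002, 0.084, -0.0, -0.0001, -0.0002] mm/row 16.8 deg/row 0.04
```

```bash
python3 -m pendant '[[[0.001,0.002,0.084,0,0,0],[0.001,0.002,0.084,0,0,0],[0.001,0.002,0.084,0,0,0],[0.001,0.002,0.084,0,0,0],[0.001,0.002,0.084,0,0,0],[0.001,0.002,0.06,0,0,0],[0,0,0,0,0,0]]]'
python3 - <<'E'
from h import *
show()
c=imaging.camera("wrist"); zoom(c,0,0,560,420,1.42,"pics/wrist22.png")
E
```

```text
time_s: 23.9
eef_pos: [0.4988, -0.2235, 0.2536]
eef_rot: [-0.002, 0.483, 0.876, 0.0]
wrist_force: [-0.5, -0.1, 0.5]
opening: 0.6
t 23.9 tcp [ 0.4988 -0.2235  0.2536] az,lean,roll [-57.73  -0.25  -0.09] F [-0.54 -0.12  0.51] T [-0.05 -0.02 -0.  ] open 0.6 q [-0.64  0.1   1.65  0.    1.39 -1.2 ]
```

View pics/wrist22.png

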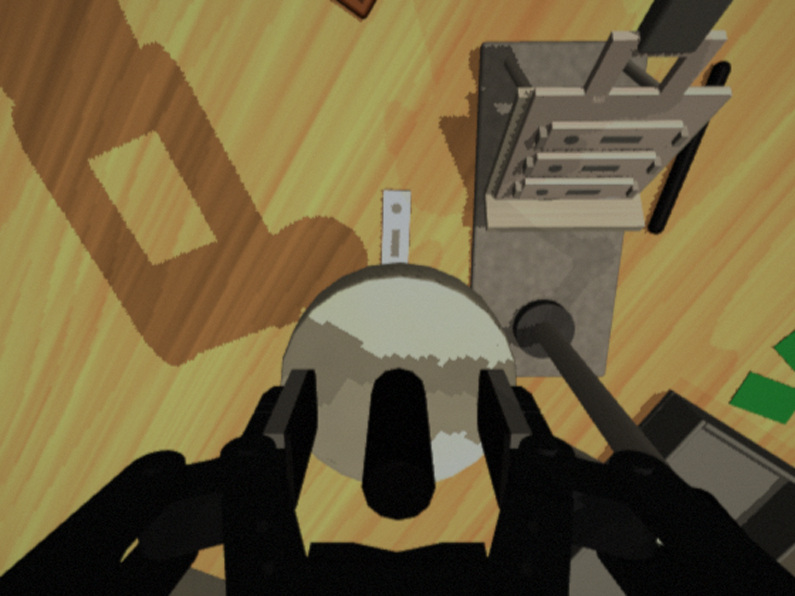

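```bash
python3 -m pendant '[[[0,0,-0.025,0,0,0],[0,0,0,0,0,0]]]'; python3 -m pendant '[[[0,0,0,0,0,0],[0,0,0,0,0,0],[0,0,0,0,0,0],[0,0,0,0,0,0],[0,0,0,0,0,0]]]' 1;  python3 - <<'E'
from h import *
p,R,_=show()
piv=np.array([.638,-.2215]); k=p[:2]; v=k-piv; print("r",np.linalg.norm(v),"lamp",np.degrees(np.arctan2(v[1],v[0]))%360-(180+EAZ))
c=imaging.camera("wrist"); zoom(c,0,0,560,420,1.42,"pics/wrist23.png")
# swing by -58deg about pivot
d=-(np.degrees(np.arctan2(v[1],v[0]))%360-(180+EAZ)); Rz=Ro.from_euler('z',d,degrees=True)
pt=np.append(piv,0)+Rz.apply(p-np.append(piv,0)); print(pt)
plan(pt,Rz*R,20)
E
```

```text
time_s: 24.2
eef_pos: [0.4999, -0.2244, 0.2613]
eef_rot: [-0.0, 0.483, 0.876, 0.0]
wrist_force: [-0.5, -0.6, 0.4]
opening: 0.605
time_s: 24.82
eef_pos: [0.5001, -0.2248, 0.2624]
eef_rot: [0.0, 0.483, 0.876, -0.0]
wrist_force: [-0.3, -0.3, 1.2]
opening: 0.193
t 24.82 tcp [ 0.5001 -0.2248  0.2624] az,lean,roll [-57.74   0.06   0.  ] F [-0.26 -0.33  1.21] T [ 0.02  0.1  -0.03] open 0.193 q [-0.64  0.09  1.64 -0.    1.41 -1.2 ]
r 0.13798869825769985 lamp 58.96126721337251
[ 0.56406196 -0.10499229  0.26243714]
N 20 row [0.03, 0.019, -0.0, 0.0, -0.0, 0.0164] mm/row 7.1 deg/row 2.95
```

View pics/wrist23.png

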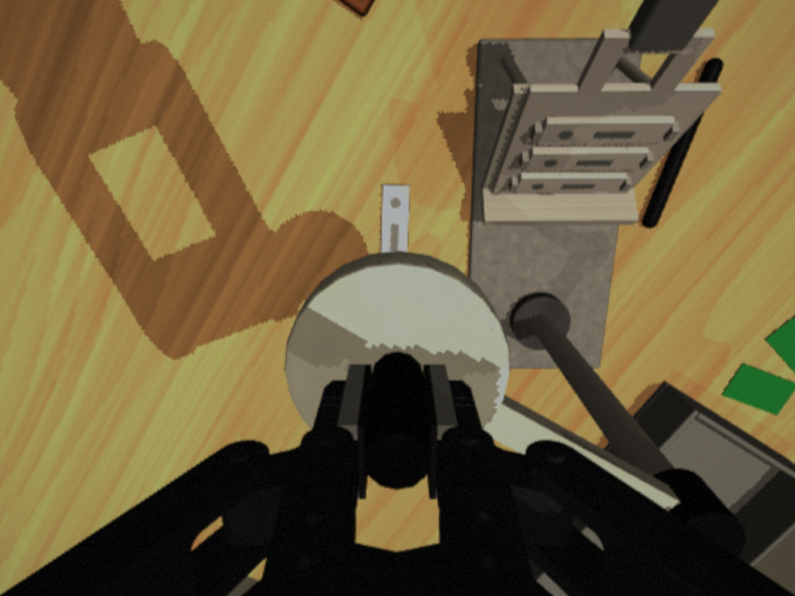

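```bash
cat > sw.py <<'E'
from h import *
p,R,_=show()
piv=np.array([.638,-.2215]); v=p[:2]-piv; r=np.linalg.norm(v); a=np.degrees(np.arctan2(v[1],v[0]))%360
d=-(a-(180+EAZ)); print("r",r,"lamp deg",-d)
th=np.radians(180+EAZ); pt=np.array([piv[0]+.139*np.cos(th),piv[1]+.139*np.sin(th),.2624]); print(pt)
Rt,_=tool(-57.7-58.96,0)
N=max(1,round(abs(d)/2.95)); plan(pt,Rt,N)
E
python3 -m pendant '[[[0.03,0.019,0,0,0,0.0164],[0.03,0.019,0,0,0,0.0164],[0.03,0.019,0,0,0,0.0164],[0.03,0.019,0,0,0,0.0164],[0.03,0.019,0,0,0,0.0164],[0.03,0.019,0,0,0,0.0164]]]'; python3 sw.py
```

```text
time_s: 25.62
eef_pos: [0.5057, -0.1826, 0.2624]
eef_rot: [0.001, 0.615, 0.788, -0.001]
wrist_force: [0.6, 0.3, 0.6]
opening: 0.195
t 25.62 tcp [ 0.5057 -0.1826  0.2624] az,lean,roll [-7.596e+01  1.300e-01 -2.000e-02] F [0.64 0.31 0.59] T [0.02 0.01 0.24] open 0.195 q [-0.57  0.07  1.67 -0.    1.4  -0.81]
r 0.1379453235638843 lamp deg 41.21525140372563
[ 0.56352008 -0.10413842  0.2624    ]
N 14 row [0.03, 0.019, -0.0, 0.0, 0.0001, 0.0162] mm/row 7.1 deg/row 2.91
```

```bash
python3 -m pendant '[[[0.03,0.019,0,0,0,0.0162],[0.03,0.019,0,0,0,0.0162],[0.03,0.019,0,0,0,0.0162],[0.03,0.019,0,0,0,0.0162],[0.03,0.019,0,0,0,0.0162],[0.03,0.019,0,0,0,0.0162],[0.03,0.019,0,0,0,0.0162],[0.03,0.019,0,0,0,0.0162],[0.03,0.019,0,0,0,0.0162],[0.03,0.019,0,0,0,0.0162]]]'; python3 sw.py
```

```text
time_s: 26.88
eef_pos: [0.5434, -0.1205, 0.2624]
eef_rot: [0.001, 0.798, 0.603, -0.001]
wrist_force: [-0.6, -0.5, 1.5]
opening: 0.194
t 26.88 tcp [ 0.5434 -0.1205  0.2624] az,lean,roll [-105.86    0.17    0.  ] F [-0.56 -0.46  1.55] T [-0.02  0.03  0.17] open 0.194 q [-0.43  0.11  1.62 -0.    1.41 -0.15]
r 0.13836396591813757 lamp deg 10.742752654263853
[ 0.56352008 -0.10413842  0.2624    ]
N 4 row [0.028, 0.017, -0.0, 0.0, 0.0002, 0.015] mm/row 6.5 deg/row 2.70
```

```bash
python3 -m pendant '[[[0.028,0.017,0,0,0,0.015],[0.028,0.017,0,0,0,0.015],[0.028,0.017,0,0,0,0.015],[0.022,0.013,0,0,0,0.012],[0,0,0,0,0,0]]]'; python3 sw.py
python3 - <<'E'
from h import *
c=imaging.camera("wrist"); zoom(c,0,0,560,420,1.42,"pics/wrist24.png")
c=imaging.camera("scene"); zoom(c,130,180,200,220,2.7,"pics/scene24.png")
E
```

```text
time_s: 27.5
eef_pos: [0.5639, -0.1043, 0.2625]
eef_rot: [0.002, 0.85, 0.527, -0.001]
wrist_force: [2.0, 1.3, 0.1]
opening: 0.192
t 27.5 tcp [ 0.5639 -0.1043  0.2625] az,lean,roll [-1.1633e+02  1.7000e-01  1.0000e-01] F [2.01 1.28 0.14] T [ 0.21 -0.18  0.09] open 0.192 q [-0.39  0.15  1.58 -0.    1.41  0.07]
r 0.13860515525447845 lamp deg -0.10533755760620522
[ 0.56352008 -0.10413842  0.2624    ]
N 1 row [-0.0, -0.002, 0.0, 0.0006, 0.0009, 0.0018] mm/row 0.5 deg/row 0.38
```

View pics/wrist24.png

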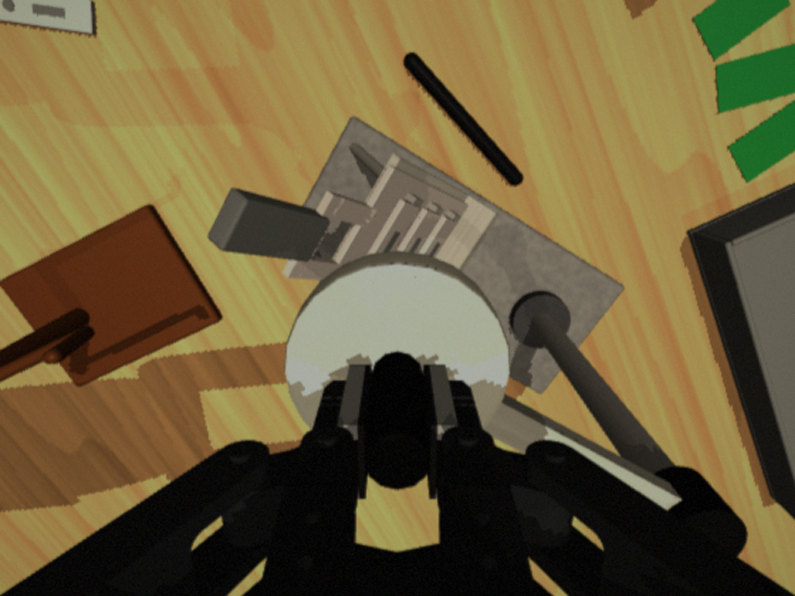

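View pics/scene24.png

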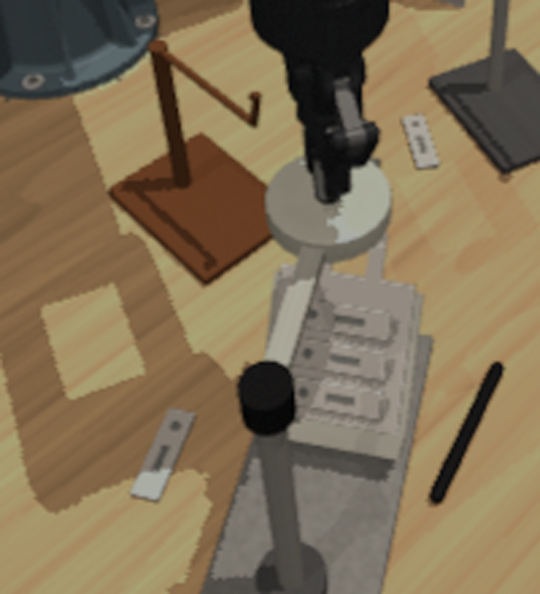

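```bash
python3 -m pendant '[[[0,0,0,0,0,0],[0,0,0,0,0,0],[0,0,0,0,0,0]]]' 0.4; python3 -m pendant '[[[0,0,-0.1,0,0,0],[0,0,-0.2,0,0,0],[0,0,-0.2,0,0,0],[0.2,0,-0.2,0,0,0],[0.25,0,0,0,0,0],[0.25,0,0,0,0,0],[0,0,0,0,0,0]]]'
python3 - <<'E'
from h import *
show()
c=imaging.camera("wrist"); zoom(c,0,0,560,420,1.42,"pics/wrist25.png")
c=imaging.camera("scene"); zoom(c,180,190,140,150,4,"pics/scene25.png"); cv2.imwrite("pics/scene25f.png",c["pixels"])
c=imaging.camera("side"); zoom(c,230,60,140,150,4,"pics/side25.png"); cv2.imwrite("pics/side25f.png",c["pixels"])
E
```

```text
time_s: 27.98
eef_pos: [0.563, -0.1048, 0.2622]
eef_rot: [0.001, 0.849, 0.528, -0.001]
wrist_force: [0.2, -0.2, -0.4]
opening: 0.6
time_s: 28.85
eef_pos: [0.6262, 0.0232, 0.4063]
eef_rot: [0.001, 0.85, 0.526, -0.001]
wrist_force: [-0.4, 0.0, -0.0]
opening: 0.599
t 28.85 tcp [0.6262 0.0232 0.4063] az,lean,roll [-116.51    0.18    0.  ] F [-0.42  0.04 -0.03] T [-0.05  0.03 -0.01] open 0.599 q [-0.15  0.22  1.22 -0.    1.71  0.31]
```

View pics/wrist25.png

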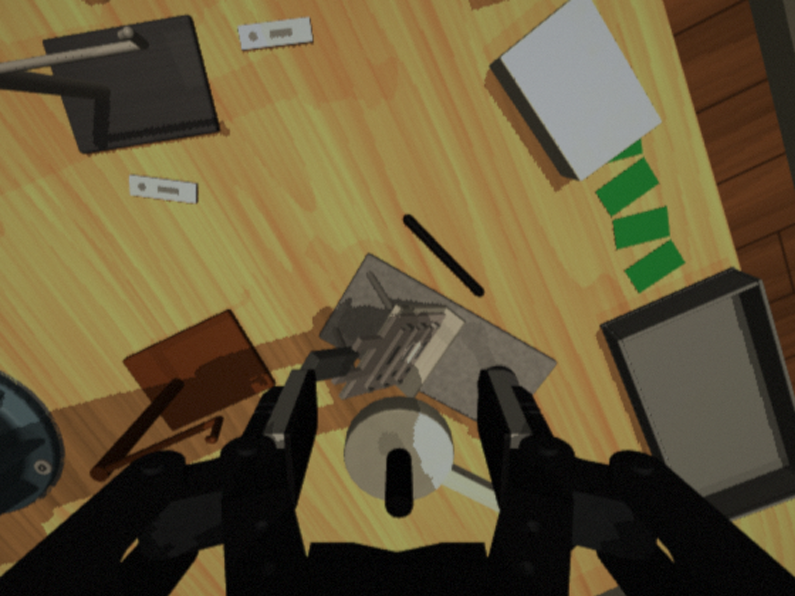

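View pics/scene25.png

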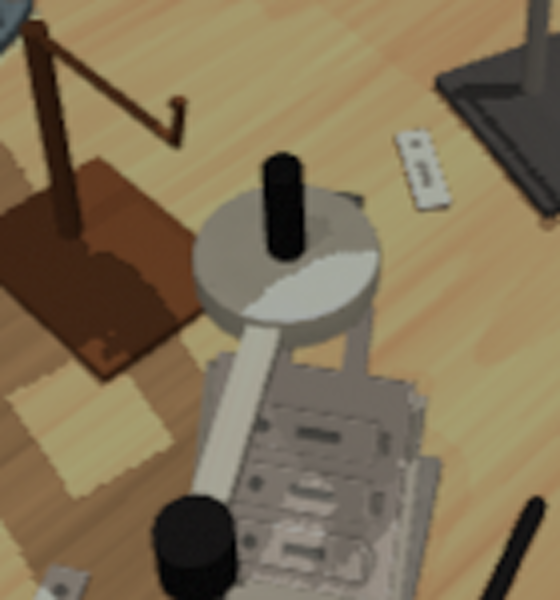

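View pics/side25.png

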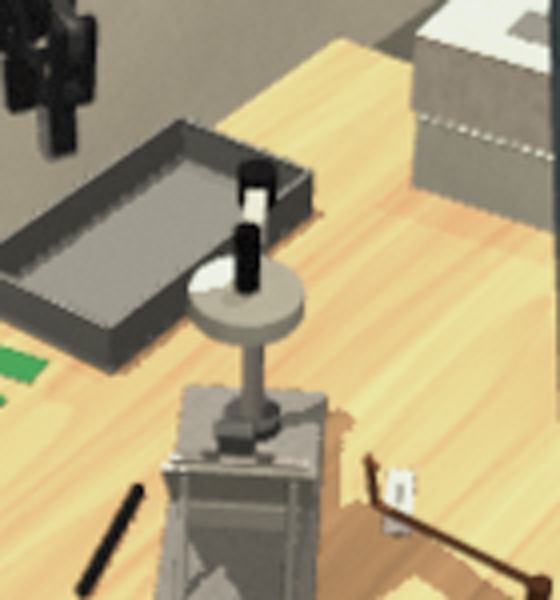

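```bash
python3 - <<'E'
from h import *
s=imaging.camera("scene");d=imaging.camera("side")
S=lambda x,y:(180+(x+.5)/4-.5,190+(y+.5)/4-.5);D=lambda x,y:(230+(x+.5)/4-.5,60+(y+.5)/4-.5)
kt=tri(s,S(283,163),d,D(248,229)); print("knobtop",kt)
kb=tri(s,S(287,252),d,D(247,287)); print("knobbase",kb)
cap=tri(s,S(196,507),d,D(257,168)); print("cap",cap)
_,B=tool(EAZ,35)
hd=np.array([np.cos(np.radians(EAZ)),np.sin(np.radians(EAZ))]); lf=np.array([-hd[1],hd[0]])
for n,X in (("kt",kt[0]),("kb",kb[0]),("cap",cap[0])): e=X[:2]-SEAT[:2]; print(n,"along %.1f left %.1f"%(e@hd*1e3,e@lf*1e3))
# where plate top corners predicted
for l in [(2.5,-50,60.5),(2.5,50,60.5),(2.5,50,-52.5)]:
    v=proj(s,SEAT+B.apply(np.array(l)/1e3)); print((v-[179.5,189.5])*4)
E
python3 - <<'E'
import cv2
im=cv2.imread("pics/scene25f.png")[270:350,220:300]
cv2.imwrite("pics/sc25z.png",cv2.convertScaleAbs(cv2.resize(im,None,fx=7,fy=7,interpolation=cv2.INTER_CUBIC),alpha=1.5))
E
```

```text
knobtop (array([ 0.56098334, -0.10288817,  0.29800234]), np.float64(0.00036306715125164615))
knobbase (array([ 0.56321526, -0.10565213,  0.24844651]), np.float64(0.0009802735868582374))
cap (array([ 0.63539958, -0.2166837 ,  0.25690924]), np.float64(0.0004858656141736674))
kt along -2.4 left -1.7
kb along 1.1 left -1.3
cap along 133.6 left 0.2
[217.02154795 352.63051497]
[415.00154724 385.67330515]
[387.10640438 605.0530594 ]
```

View pics/sc25z.png

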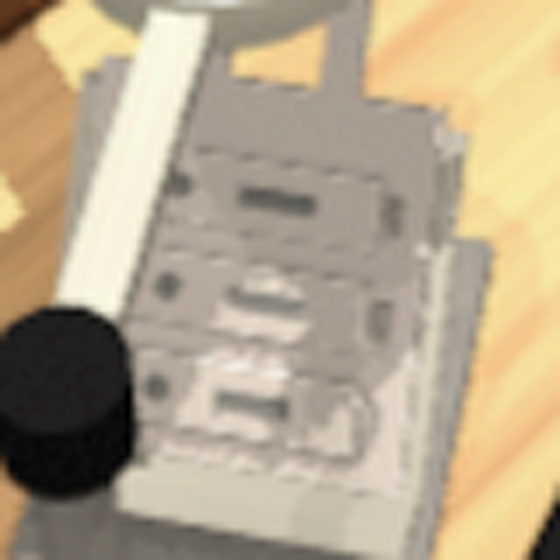

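View pics/scene25f.png

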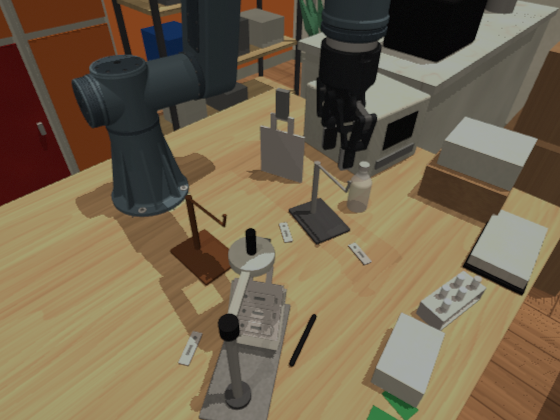

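The picture shows the board on the easel at (258,312) and the lamp head over it at (252,255). The bottle (360,190), the cassettes (286,232), (359,253), (190,348) and the pen (303,340) are where they started, and the gripper is clear.

Run:
```python
from h import *
show(); print(ctrl.hand_in())
```

```text
t 29.1 tcp [0.6251 0.019  0.4063] az,lean,roll [-1.1683e+02  2.5000e-01 -1.0000e-02] F [-0.23 -0.    0.09] T [-0.01  0.01  0.01] open 0.602 q [-0.16  0.22  1.22 -0.    1.71  0.31]
the job is handed in; nothing more can be done
None
```

I took the board off the hook, set it on the easel, swung the lamp over it, and handed the job in at 29.1 s with the gripper clear of everything.

- **Hook:** I raised the board 9 mm, leaned it 44° and backed it out over the barb. On the way out I went a few mm too high and the eye pressed lightly on the shank, about 4 N. I corrected that, and over the barb the wrist carried only the board's weight.
- **Easel:** The lower edge touched the ledge and the back touched the rest, with at most about 17 N on the wrist. After I let go, the pictures from the scene and wrist cameras put the board about 0.5 mm from the easel's middle. It sits parallel to the rest, with the cassettes facing out.
- **Lamp:** I gripped the knob, swung it on its arc and let go. The arm's own reading put it within 0.5 mm of the target. The last two-camera check put the knob about 1.5 mm to the right of the board's middle. The two disagree by about the calibration error, so I left the lamp as it was.
- **Other things:** By eye, the bottle, cassettes and pen are where they started in the last picture. I did not measure their positions.

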